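Clamp down a pressure canner's lid evenly

TASK

The lid of the pressure canner is on and its four wing nuts have only been run down finger-light: snug them by hand crosswise, a little at a time, so that the lid goes down level. First give every nut about an eighth of a turn clockwise (one nut, the nut opposite it, then the other two); then go round crosswise again and turn each until it feels firm (about 0.35 N m), so that all four clamp the lid evenly and none is overtightened. Let go of everything at the end and leave the jars and loose parts around the canner where they are.

Things in the scene. Friction and masses are not known exactly. Their poses are not given: they have to be found in the camera images.
- pot: stainless pressure canner on the work surface, it does not move: pot 196 mm across, flange 222 mm across with its top 150 mm up; two black side handles; four upright bolts on a circle of 118 mm radius. Origin at the centre of its underside, z up; nut1 stands towards its +x, nut2 +y, nut3 -x, nut4 -y.
- lid: stainless lid, 222 mm across, slotted lugs (12 mm thick) around the bolts; in the middle gauge, vent pipe and plug, up to 46 mm above the origin and lower than the wing tops. Origin: centre of its underside. It rests on a springy gasket that squashes 0.5 to 1.3 mm (not known beforehand) before it is solid; it tips towards a nut turned alone; pulling up one pair of nuts eases the other pair.
- nut1: wing nut on a bolt at the lid's rim, across from nut3. Origin: on the bolt axis at its flat underside; x along the wings, z up. Wings 62 mm tip to tip, 10 mm thick, 14 to 40 mm above the origin (bolt end 34 mm); collar 33 mm across, 6 mm high. Clockwise from above tightens, 8 mm down a turn; turning torque: free 0.1 N m, on the gasket up to 0.25, snug 0.3 to 0.4, too tight over 0.45.
- nut2: wing nut on a bolt at the lid's rim, across from nut4. Origin: on the bolt axis at its flat underside; x along the wings, z up. Wings 62 mm tip to tip, 10 mm thick, 14 to 40 mm above the origin (bolt end 34 mm); collar 33 mm across, 6 mm high. Clockwise from above tightens, 8 mm down a turn; turning torque: free 0.1 N m, on the gasket up to 0.25, snug 0.3 to 0.4, too tight over 0.45.
- nut3: wing nut on a bolt at the lid's rim, across from nut1. Origin: on the bolt axis at its flat underside; x along the wings, z up. Wings 62 mm tip to tip, 10 mm thick, 14 to 40 mm above the origin (bolt end 34 mm); collar 33 mm across, 6 mm high. Clockwise from above tightens, 8 mm down a turn; turning torque: free 0.1 N m, on the gasket up to 0.25, snug 0.3 to 0.4, too tight over 0.45.
- nut4: wing nut on a bolt at the lid's rim, across from nut2. Origin: on the bolt axis at its flat underside; x along the wings, z up. Wings 62 mm tip to tip, 10 mm thick, 14 to 40 mm above the origin (bolt end 34 mm); collar 33 mm across, 6 mm high. Clockwise from above tightens, 8 mm down a turn; turning torque: free 0.1 N m, on the gasket up to 0.25, snug 0.3 to 0.4, too tight over 0.45.
- jar1: glass preserving jar, 72 mm across, 115 mm tall, steel cap; origin at its underside; a bystander
- jar2: amber glass preserving jar, 72 mm across, 115 mm tall, steel cap; origin at its underside; a bystander
- can: food can, 74 mm across, 110 mm tall; origin at its underside; a bystander
- weight: small turned steel vent weight, 34 mm across, 34 mm tall, standing beside the canner; origin at its underside; a bystander (it goes on the vent later)
- spare_gasket: small black rubber ring, 84 mm across, 6 mm thick, lying flat beside the canner; origin at the centre of its underside; a bystander

How it is judged:
On the way, in this order (a step that is already met when the one before it is completed fails the run):
1. two opposite nuts have been turned down a little while the other two are still where they were (((z of each of nut1, nut3 in the frame of pot below 0.1659 m and z of each of nut2, nut4 in the frame of pot above 0.166 m) or (z of each of nut2, nut4 in the frame of pot below 0.1659 m and z of each of nut1, nut3 in the frame of pot above 0.166 m))), for 0.2 s.
2. all four nuts have been turned down a little, the lid is level and no nut is pulled tight yet (z of each of nut1, nut2, nut3, nut4 in the frame of pot below 0.1659 m and contact force between each of nut1, nut2, nut3, nut4 and lid below 35 N and angle between lid's own z axis and vertical below 0.003 rad), for 0.2 s.
At the end, for the whole second after the job is handed in: each of the four wing nuts clamps the lid with 22 to 60 N (turned until 0.3 to 0.4 N m is felt, where 0.35 N m gives about 40 N), and the lid is level within 0.003 rad (contact force between nut1 and lid between 22 and 60 N and contact force between nut2 and lid between 22 and 60 N and contact force between nut3 and lid between 22 and 60 N and contact force between nut4 and lid between 22 and 60 N and angle between lid's own z axis and vertical below 0.003 rad); the robot touches nothing.
It fails at once if the lid is cocked (over 0.006 rad) (angle between lid's own z axis and vertical above 0.006 rad).
It fails at once if a nut is overtightened (contact force between any of nut1, nut2, nut3, nut4 and lid above 60 N).
It fails at once if a jar, the can, the vent weight or the spare ring is pushed away by over 30 mm (distance of any of jar1, jar2, can, weight, spare_gasket from where it was at the start of the episode above 0.03 m).
It also fails if it takes over 72 s, if anything falls off the work surface, if the arm or the gripper's body presses on something with over 40 N, if the wrist force passes 120 N, or if a joint passes its speed limit or range.

ROBOT

A 6-joint arm with a two-finger parallel gripper is mounted at the origin on the work surface. World frame = base frame: x ahead of the robot, y to its left, z up, the work surface at z = 0. Lengths are in m, angles in rad, forces in N, time in s.
With the tool pointing down it reaches from about 0.25 to 0.725 m from the base axis. Payload 4 kg.
Tool frame: the origin (TCP) lies midway between the tips of the shut fingers; the grasp point (between the pads) lies 19 mm behind it; z points along the fingers, y is the line along which they close (so a half turn about z gives the same grasp; the last joint's range is limited). The gripper opens to 85 mm and grips with 20 to 120 N. Pads are 22 mm wide; open, the fingers measure 114 mm over their backs; the gripper's body (76 mm by 85 mm) begins 54 mm behind the grasp point. The pads swing forward as they close: fully open they stand 13 mm farther back than shut.
Start: joints at [-1.179, 0.241, 0.005, 1.335, 0, 1.571], TCP at [0.191, -0.462, 0.231] pointing down, gripper open.
Joint ranges: [-2.72, 2.72], [-1.05, 1.87], [-1.09, 1.28], [-1.99, 2.15], [-1.42, 1.44], [-3.14, 3.14]. Speed limits (rad/s): [2.79, 2.79, 3.14, 3.14, 3.14, 3.14].

INTERFACE

Orientations are given as a unit quaternion [x, y, z, w].
In Python, from workcell import get_obs, camera, job_done, silhouettes gives the robot as it stands. The module is installed in compiled form; this text tells all that it offers.
- The arm moves only by the tool drive_tool, never from a script. Its argument "increments" is a list of rows, each a list of 3 entries, a list of its own where there are three numbers: the shift along the world's x, y, z in mm, then the turn, a rotation vector about the world's x, y, z in degrees, then the opening, from 0 (shut) to 1 (fully open). A call has 1 to 8 rows; each row shifts and turns the commanded pose from where the row before left it; what a row does not reach is not made up. A row lasts 1/12 s, in which the tool goes at most 41.7 mm and 7.16 degrees, less where a joint would pass 70% of its speed; a pose out of reach is approached as far as the arm can. A call is refused whole if a number of a shift passes 41.7 or a number of a turn 7.16, either way. A call with a gripper value outside its range is refused whole. The fingers move at their own pace and stop on an object; the grip force is fixed at half the most. Time passes only in rows, so rows that do not move let the fingers close. It gives the time, the measured TCP pose, the force, the opening and the grip force at its end, in the units of the state.
- get_obs(): the state, without advancing time (a new reading comes with each control period).
- camera(name): name is "scene" or "top"; returns a dict with "image" (384x512x3 uint8, red, green, blue), "K" (3x3 intrinsics, pixels), "k1" (the pictures are not rectified: a ray, as slopes to the right and down, at radius r is drawn at 1 + k1 r^2 times it, then the intrinsics apply), "view" (4x4, takes a point from world to camera coordinates). Camera axes: x right, y down, z forward; pixel columns grow to the right and rows downward; lengths in m; the calibration is good to about 2 mm. A picture is of the moment at which its call begins. There is no depth.
- job_done(): hands the job in; it is judged then, once.
Trained networks look in a picture, given as the dict that the camera call returned (one of the last four; its "shot" number tells which), for a name from the list of things; names that differ only in an ending like _2 or _b are one class to them, and where a whole thing is asked for, a point or a joint stands for the part that bears it (a point fixed in the world has none). Each returns a list of dicts, best first, with "conf" (0 to 1); they miss things now and then, are a little off and sometimes report something else, mostly with a low value. They report only what shows in the picture. A call takes as long as a camera call.
- silhouettes(query, picture): "region" (384x512 bool, what is visible of it) and "bbox" ([left, top, right, bottom] in pixels, round what is visible of it).
The state is a dict: "clock": time; "joint_pos": joint angles; "joint_vel": joint speeds; "tau": joint torques, N m; "eef_pos": TCP position; "tool_rot": TCP orientation; "ft_force": force on the tool from outside, world axes, zero at the start; "ft_torque": the same for the moment, N m; "grip_width": finger opening in m; "grasp_force": force on a finger pad.
Only numpy, scipy, OpenCV 4.12 (cv2) and the standard library are available. Lean on these libraries where they do the work, as an engineer would, in place of code of your own. Each camera call takes 0.05 s, during which the arm holds its last target. There are 200 camera calls.

## Working session

There is one attempt and no reset: what is moved stays moved. The work goes in short steps, Python scripts to look and compute and a tool call to move; the robot and the scene stay as the last step left them, time stands still between calls to the robot, and variables do not carry over. Pictures are saved under pics/ and viewed, at most 10 in all, crops included, and the job is handed in when it is done.

Besides the shell and the picture viewer there is one more tool, called after "Request:" by a JSON object that holds its "fn" and its "kwargs". drive_tool: Moves the arm, as the interface text tells. Its arguments: {"type":"object","properties":{"increments":{"type":"array"}},"required":["increments"]}

```bash
mkdir -p pics
cat > h.py <<'E'
import numpy as np, cv2
from workcell import *
def show(p,name): cv2.imwrite('pics/'+name,p['image'][:,:,::-1])
def ray(p,uv):
    K=p['K'];V=np.array(p['view']);d=np.array([(uv[0]-K[0][2])/K[0][0],(uv[1]-K[1][2])/K[1][1]])
    s=d.copy()
    for _ in range(20): s=d/(1+p['k1']*(s@s))
    R=V[:3,:3];o=-R.T@V[:3,3];return o,R.T@np.array([s[0],s[1],1])
def atz(p,uv,z):
    o,d=ray(p,uv);return o+d*(z-o[2])/d[2]
def proj(p,X):
    V=np.array(p['view']);c=V[:3,:3]@np.asarray(X)+V[:3,3];s=c[:2]/c[2];s=s*(1+p['k1']*(s@s));K=p['K']
    return np.array([s[0]*K[0][0]+K[0][2],s[1]*K[1][1]+K[1][2]])
E
python3 - <<'E'
from h import *
o=get_obs();print(o)
for n in('top','scene'):
    p=camera(n);show(p,n+'0.png');print(n,p['K'],p['k1'],p['view'])
    for q in('pot','lid','nut1','jar1','jar2','can','weight','spare_gasket'):
        for r in silhouettes(q,p):
            ys,xs=np.nonzero(r['region']);print(q,round(r['conf'],2),r['bbox'],xs.mean().round(1),ys.mean().round(1),len(xs))
            if q=='nut1':
                z=0.166+.04
                P=np.array([atz(p,(x,y),z)[:2] for x,y in zip(xs,ys)]);m=P.mean(0);w,v=np.linalg.eigh(np.cov((P-m).T));print('   ',m.round(4),np.degrees(np.arctan2(v[1,1],v[0,1])).round(1),np.sqrt(w).round(4))
E
```

```text
{'clock': 0.0, 'joint_pos': array([-1.17900985e+00,  2.41415050e-01,  3.74096539e-03,  1.33515969e+00,
       -4.79408109e-06,  1.57080949e+00]), 'joint_vel': array([ 1.29219132e-05,  1.26519925e-03,  7.04286698e-04, -7.81983363e-04,
       -1.75501228e-03,  2.60845562e-04]), 'tau': array([ 1.83765325e-03, -3.72320688e+01,  2.52405971e+01,  1.68677961e-02,
        1.29844193e-04,  1.52200865e-06]), 'eef_pos': array([ 0.19068659, -0.46155287,  0.23041828]), 'tool_rot': array([ 9.80874970e-01,  1.94636211e-01, -2.00644722e-04, -9.98770653e-04]), 'ft_force': array([ 0.27984096, -0.23441554, -0.32249866]), 'ft_torque': array([ 0.01418746, -0.05703443, -0.02730046]), 'grasp_force': 0.0, 'grip_width': 0.08571989104822572}
top [[353.39793416   0.         254.13339888]
 [  0.         353.39793416 193.7562323 ]
 [  0.           0.           1.        ]] 0.025040037196665935 [[ 8.77782626e-04 -9.99997259e-01 -2.17070268e-03 -3.26653940e-03]
 [-9.84961342e-01 -4.89541934e-04 -1.72774173e-01  6.17714402e-01]
 [ 1.72772636e-01  2.28971640e-03 -9.84959072e-01  1.12935062e+00]
 [ 0.00000000e+00  0.
[... 1822 characters left out ...]
.8 132.4 201
    [0.4606 0.0922] 173.6 [0.0122 0.0192]
nut1 0.54 [251.4, 168.7, 272.2, 186.5] 259.2 177.9 210
    [ 0.5901 -0.0095] 166.3 [0.0101 0.0183]
nut1 0.46 [293.3, 110.7, 315.5, 133.0] 303.2 122.1 202
    [0.5593 0.2219] 151.7 [0.0112 0.0205]
jar1 0.89 [304.3, 90.9, 323.6, 130.0] 314.1 106.9 655
jar1 0.68 [325.3, 103.2, 351.9, 142.0] 336.7 125.7 824
jar2 0.89 [304.3, 90.9, 323.6, 130.0] 314.1 106.9 655
jar2 0.68 [325.3, 103.2, 351.9, 142.0] 336.7 125.7 824
can 0.73 [126.6, 294.1, 164.1, 336.8] 145.7 314.8 1237
weight 0.55 [250.9, 167.7, 268.2, 187.8] 258.4 177.0 222
weight 0.47 [336.2, 180.3, 347.0, 186.9] 342.1 183.3 101
spare_gasket 0.72 [310.3, 223.7, 338.8, 252.0] 323.5 237.2 346
```

Run:
```python
from h import *
a=cv2.imread('pics/top0.png')[135:270,95:275];b=cv2.imread('pics/scene0.png')[85:265,225:365]
a=cv2.resize(a,(440,330),interpolation=2) ;b=cv2.resize(b,(358,460),interpolation=2)
c=np.zeros((460,798,3),np.uint8);c[:330,:440]=a;c[:,440:]=b;cv2.imwrite('pics/c0.png',c)
```

```text
(no output)
```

View pics/c0.png

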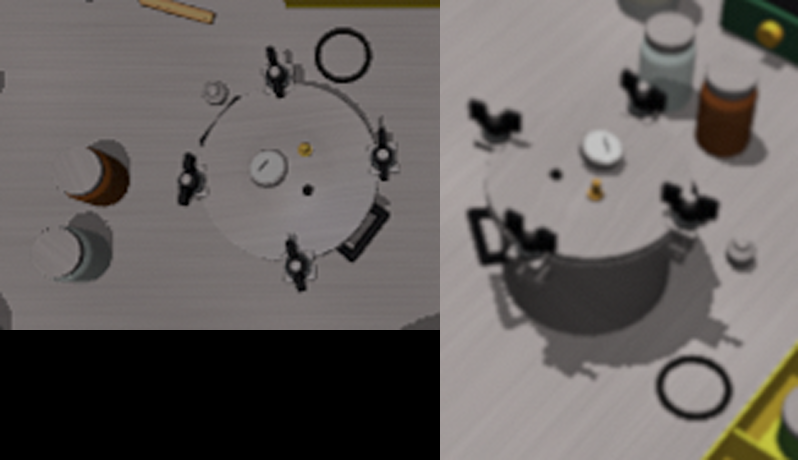

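View pics/scene0.png

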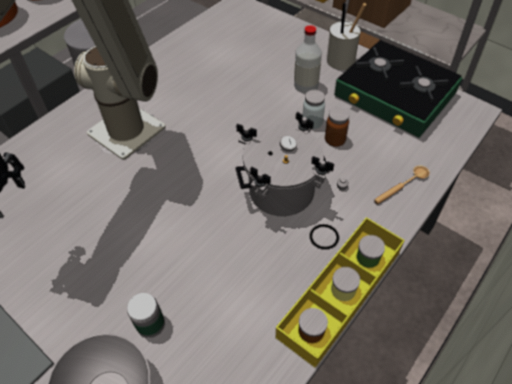

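The scene crop shows the canner with four black wing nuts (scene px: 246,132; 303,122; 259,178; 321,165). The jars are behind it at about (314,107) and (337,126), the weight is at (342,183), and the ring is at (323,237). The wings lie roughly along world x. Next I'll fit the nut poses.

```bash
cat > fit.py <<'E'
from h import *
from scipy.optimize import minimize
def nutmask(p,c,yaw,zb,sh):
    m=np.zeros((384*4,512*4),np.uint8);u=np.array([np.cos(yaw),np.sin(yaw),0]);v=np.array([-u[1],u[0],0]);b=np.array([c[0],c[1],zb])
    def hull(P):
        q=np.array([proj(p,b+x)+sh for x in P]);cv2.fillConvexPoly(m,cv2.convexHull(np.round((q+.5)*4).astype(np.int32)),1)
    for s in(1,-1): hull([u*a*s+v*t+np.array([0,0,z]) for t in(-.005,.005) for a,z in((.004,.014),(.02,.014),(.031,.03),(.031,.04),(.018,.04),(.004,.025))])
    th=np.linspace(0,6.28,16)
    for r,z0,z1 in((.0165,0,.006),(.008,0,.024),(.004,.0,.034)): hull([np.array([r*np.cos(t),r*np.sin(t),z]) for t in th for z in(z0,z1)])
    return cv2.resize(m*255,(512,384),interpolation=cv2.INTER_AREA)/255.
def fitall(names=('top','scene'),zb=.1665,c0=(.563,.118),psi0=None):
    D=[]
    for n in names:
        p=camera(n);D.append((p,[r['region'].astype(float) for r in silhouettes('nut1',p) if r['conf']>.2]))
    def cost(x):
        cx,cy,psi=x[:3];e=0
        for k,(p,R) in enumerate(D):
            sh=x[7+2*k:9+2*k]
            for i in range(4):
                a=psi+i*np.pi/2;mm=nutmask(p,(cx+.118*np.cos(a),cy+.118*np.sin(a)),x[3+i],zb,sh)
                e+=min((1-np.minimum(mm,r).sum()/np.maximum(mm,r).sum() for r in R),default=1)
            e+=.05*(sh@sh)
        return e
    return cost,D
if __name__=='__main__':
    cost,D=fitall();print([len(d[1]) for d in D])
    # candidates of psi: nut directions from the top picture
    best=None
    x=np.array([.563,.118,np.radians(12),0,0,0,0,0,0,0,0])
    x[3:7]=np.radians([12,-9,17,2])
    for s in range(3):
        sim=np.vstack([x]+[x+np.eye(11)[i]*([.004]*2+[.04]+[.15]*4+[.7]*4)[i] for i in range(11)])
        r=minimize(cost,x,method='Nelder-Mead',options=dict(initial_simplex=sim,maxfev=900));x=r.x
    print(r.fun,x[:2].round(4),np.degrees(x[2:7]).round(1),x[7:].round(2))
    for i in range(4):
        a=x[2]+i*np.pi/2;print(i,(x[:2]+.118*np.array([np.cos(a),np.sin(a)])).round(4),np.degrees(x[3+i]).round(1))
    np.save('fit.npy',x)
    im=D[0][0]['image'].copy();im2=D[1][0]['image'].copy();o=[]
    for k,(p,_) in enumerate(D):
        im=p['image'].copy()
        for i in range(4):
            a=x[2]+i*np.pi/2;m=nutmask(p,x[:2]+.118*np.array([np.cos(a),np.sin(a)]),x[3+i],.1665,x[7+2*k:9+2*k])
            cs,_h=cv2.findContours((cv2.resize(m,None,fx=4,fy=4)>.5).astype(np.uint8),0,1)
            if i==0: big=cv2.resize(im,None,fx=4,fy=4,interpolation=2)
            cv2.drawContours(big,cs,-1,(255,0,0),1)
        y0,x0=(148,160) if k==0 else (103,230)
        o.append(big[y0*4:(y0+110)*4,x0*4:(x0+100)*4 if k==0 else (x0+100)*4])
    cv2.imwrite('pics/fit.png',np.hstack(o)[:,:,::-1])
E
time python3 fit.py
```

```text
[3, 4]
2.8017657411830807 [0.564  0.1225] [ 7.  11.9 -7.9 21.3  4. ] [ 0.21 -0.22  0.32 -0.07]
0 [0.6811 0.1369] 11.9
1 [0.5495 0.2396] -7.9
2 [0.4469 0.108 ] 21.3
3 [0.5784 0.0054] 4.0
real	2m23.912s
user	2m31.260s
sys	0m31.005s
```

View pics/fit.png

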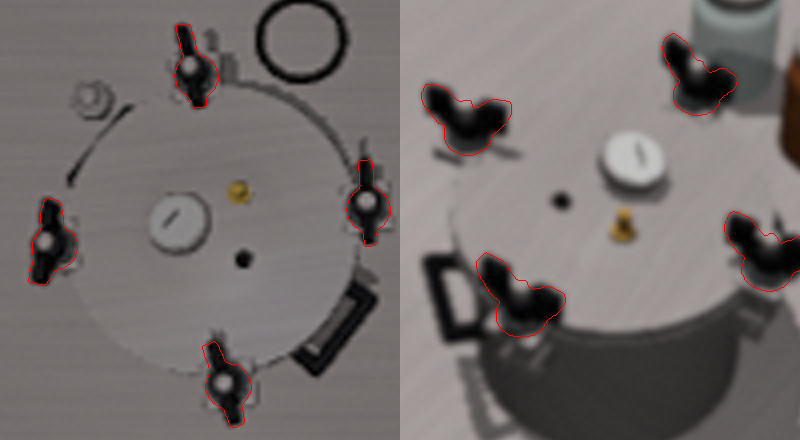

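The outlines match the wings in both views. The nuts are:
- A: (0.681, 0.137), yaw 12°
- B: (0.5495, 0.240), yaw -8°
- C: (0.447, 0.108), yaw 21°
- D: (0.578, 0.005), yaw 4°

I'll start with the pair D/B, turning the tool counter-clockwise so the last joint has range left for tightening.

Request:
{"fn": "drive_tool", "kwargs": {"increments": [[[16,19.4,3],[0,0,6.7],0.4],[[16,19.4,3],[0,0,6.7],0.4],[[16,19.4,3],[0,0,6.7],0.4],[[16,19.4,3],[0,0,6.7],0.4],[[16,19.4,3],[0,0,6.7],0.4],[[16,19.4,3],[0,0,6.7],0.4],[[16,19.4,3],[0,0,6.7],0.4],[[16,19.4,3],[0,0,6.7],0.4]]}}

```text
clock: 1.77
eef_pos: [0.3195, -0.3059, 0.2556]
tool_rot: [0.786, 0.618, 0.0, 0.0]
ft_force: [-0.0, 0.0, 1.3]
grip_width: 0.0344
grasp_force: 0.0
```

Request:
{"fn": "drive_tool", "kwargs": {"increments": [[[16,19.4,0],[0,0,6.7],0.4],[[16,19.4,0],[0,0,6.7],0.4],[[16,19.4,0],[0,0,6.7],0.4],[[16,19.4,0],[0,0,6.7],0.4],[[16,19.4,0],[0,0,6.7],0.4],[[16,19.4,0],[0,0,6.7],0.4],[[16,19.4,0],[0,0,6.7],0.4],[[16,19.4,0],[0,0,6.7],0.4]]}}

```text
clock: 2.43
eef_pos: [0.4476, -0.1506, 0.2554]
tool_rot: [0.423, 0.906, -0.0, 0.0]
ft_force: [0.2, 0.0, 0.0]
grip_width: 0.034
grasp_force: 0.0
```

Request:
{"fn": "drive_tool", "kwargs": {"increments": [[[16,19.4,0],[0,0,6.7],0.4],[[16,19.4,0],[0,0,6.7],0.4],[[16,19.4,0],[0,0,6.7],0.4],[[16,19.4,0],[0,0,6.7],0.4],[[16,19.4,0],[0,0,6.7],0.4],[[16,19.4,0],[0,0,6.7],0.4],[[16,19.4,0],[0,0,6.7],0.4],[[0,0,0],[0,0,0],0.4]]}}

```text
clock: 3.1
eef_pos: [0.5613, -0.0126, 0.2546]
tool_rot: [0.026, 1.0, 0.001, 0.001]
ft_force: [1.5, -0.2, -0.3]
grip_width: 0.034
grasp_force: 0.0
```

```bash
cat >> h.py <<'E'
from scipy.spatial.transform import Rotation as Ro
def st():
    o=get_obs();M=Ro.from_quat(o['tool_rot']).as_matrix();y=M[:,1]
    print('t',o['clock'],'pos',(o['eef_pos']*1000).round(1),'wing',(np.degrees(np.arctan2(y[1],y[0]))-90).round(2),'z',M[:,2].round(4),'q',o['joint_pos'].round(3),'F',o['ft_force'].round(2),'M',o['ft_torque'].round(3),o['grip_width'].round(4),o['grasp_force'])
E
python3 -c "
from h import *
st()"
```

```text
Traceback (most recent call last):
  File "h.py", line 17, in st
    print('t',o['clock'],'pos',(o['eef_pos']*1000).round(1),'wing',(np.degrees(np.arctan2(y[1],y[0]))-90).round(2),'z',M[:,2].round(4),'q',o['joint_pos'].round(3),'F',o['ft_force'].round(2),'M',o['ft_torque'].round(3),o['grip_width'].round(4),o['grasp_force'])
                                                                                                                                                                                                                          ^^^^^^^^^^^^^^^^^^^^^
AttributeError: 'float' object has no attribute 'round'
```

Request:
{"fn": "drive_tool", "kwargs": {"increments": [[[17,18,0],[0,0,7],0.4],[[0,0,-18],[0,0,0],0.4],[[0,0,-18],[0,0,0],0.4],[[0,0,-18],[0,0,0],0.4],[[0,0,-20],[0,0,0],0.4],[[0,0,0],[0,0,0],0.4]]}}

```text
clock: 3.6
eef_pos: [0.5729, 0.0017, 0.177]
tool_rot: [-0.03, 1.0, 0.0, -0.004]
ft_force: [-0.4, -0.0, -0.2]
grip_width: 0.0342
grasp_force: 0.0
```

```bash
sed -i "s/o\['grip_width'\].round(4)/round(o['grip_width'],4)/" h.py; python3 -c "
from h import *
st()
p=camera('scene');show(p,'s1.png');a=p['image'][85:225,215:365];q=camera('top')['image'][140:270,150:280]
c=np.zeros((390,800,3),np.uint8);c[:,:390]=cv2.resize(q,(390,390),interpolation=2);c[:374,395:795]=cv2.resize(a,(400,374),interpolation=2)
cv2.imwrite('pics/c1.png',c[:,:,::-1])"
```

```text
t 3.6 pos [572.9   1.7 177. ] wing 3.48 z [-8.3e-03 -2.0e-04 -1.0e+00] q [ 0.003  0.418  0.114  1.275 -0.    -0.058] F [-0.37 -0.01 -0.17] M [0.025 0.08  0.015] 0.0342 0.0
```

View pics/c1.png

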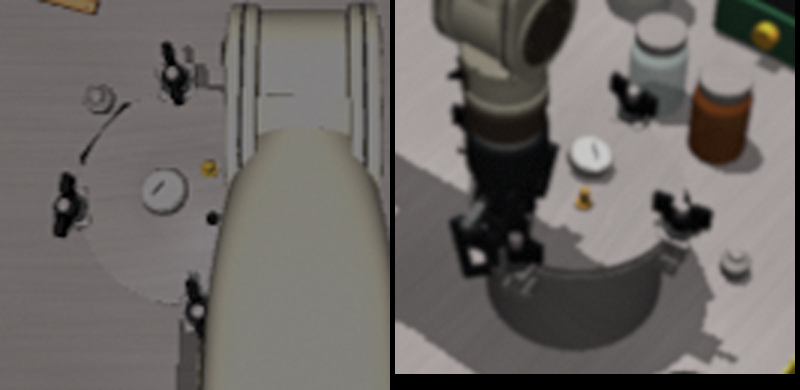

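The gripper straddles nut D (scene crop at about 495,235). It sits a few mm off, so I'll correct the position and then close.

Request:
{"fn": "drive_tool", "kwargs": {"increments": [[[5,3,3],[0,0,0.5],0.4],[[0,0,0],[0,0,0],0.4],[[0,0,0],[0,0,0],0.4]]}}

```text
clock: 3.95
eef_pos: [0.5824, 0.0052, 0.1862]
tool_rot: [-0.035, 0.999, -0.0, 0.002]
ft_force: [-0.4, 0.1, 0.2]
grip_width: 0.0345
grasp_force: 0.0
```

```bash
python3 -c "
from h import *
st()"
```

```text
t 3.95 pos [582.4   5.2 186.2] wing 4.05 z [ 0.0037  0.     -1.    ] q [ 0.009  0.422  0.145  1.29  -0.    -0.062] F [-0.42  0.13  0.22] M [ 0.041 -0.034  0.014] 0.0345 0.0
```

Request:
{"fn": "drive_tool", "kwargs": {"increments": [[[0,0,0],[0,0,0],0.4],[[0,0,0],[0,0,0],0.4],[[0,0,0],[0,0,0],0.4]]}}

```text
clock: 4.2
eef_pos: [0.581, 0.0051, 0.1846]
tool_rot: [-0.035, 0.999, -0.0, 0.0]
ft_force: [-0.4, -0.3, -0.2]
grip_width: 0.0343
grasp_force: 0.0
```

```bash
python3 -c "
from h import *
st()"
```

```text
t 4.2 pos [581.    5.1 184.6] wing 4.05 z [ 5.e-04 -0.e+00 -1.e+00] q [ 0.009  0.423  0.142  1.289 -0.    -0.062] F [-0.37 -0.28 -0.2 ] M [ 0.006  0.006 -0.007] 0.0343 0.0
```

Request:
{"fn": "drive_tool", "kwargs": {"increments": [[[-2.2,0.3,-4],[0,0,0],0.4],[[0,0,0],[0,0,0],0.0],[[0,0,0],[0,0,0],0.0],[[0,0,0],[0,0,0],0.0],[[0,0,0],[0,0,0],0.0]]}}

```text
clock: 4.62
eef_pos: [0.578, 0.0048, 0.18]
tool_rot: [-0.035, 0.999, -0.0, -0.001]
ft_force: [-2.2, -2.3, 0.0]
grip_width: 0.0196
grasp_force: 58.7
```

```bash
python3 -c "
from h import *
st()"
```

```text
t 4.6167 pos [578.    4.8 180. ] wing 4.02 z [-0.0017 -0.001  -1.    ] q [ 9.000e-03  4.220e-01  1.270e-01  1.278e+00 -1.000e-03 -6.100e-02] F [-2.18 -2.28  0.03] M [-0.564  0.469  0.026] 0.0196 58.66425812244415
```

Request:
{"fn": "drive_tool", "kwargs": {"increments": [[[0,0,0],[0,0,0],0.4],[[0,0,5],[0,0,0],0.4],[[0,0,7],[0,0,0],0.4],[[0,0,0],[0,0,0],0.0],[[0,0,0],[0,0,0],0.0],[[0,0,0],[0,0,0],0.0],[[0,0,0],[0,0,0],0.0]]}}

```text
clock: 5.2
eef_pos: [0.5799, 0.0049, 0.1938]
tool_rot: [-0.035, 0.999, -0.001, 0.002]
ft_force: [0.9, -1.3, 5.4]
grip_width: 0.008
grasp_force: 58.7
```

```bash
python3 -c "
from h import *
st()"
```

```text
t 5.2 pos [579.9   4.9 193.8] wing 4.03 z [ 0.0036 -0.001  -1.    ] q [ 9.000e-03  4.140e-01  1.520e-01  1.305e+00 -1.000e-03 -6.100e-02] F [ 0.94 -1.3   5.43] M [-0.534 -0.021 -0.046] 0.008 58.724740371108055
```

A grip on the centre catches the hub (19.6 mm) low down and the bolt end (8 mm) higher up, and neither drives the nut well. Instead I'll grip across the wing tips (62 mm), which gives far more torque: rise, turn +90°, and come down fully open.

Request:
{"fn": "drive_tool", "kwargs": {"increments": [[[0,0,0],[0,0,0],0.5],[[0,0,12],[0,0,0],1],[[0,0,13],[0,0,0],1],[[0,0,0],[0,0,7],1],[[0,0,0],[0,0,7],1],[[0,0,0],[0,0,7],1],[[0,0,0],[0,0,7],1],[[0,0,0],[0,0,7],1]]}}

```text
clock: 5.87
eef_pos: [0.5783, 0.0058, 0.2166]
tool_rot: [-0.337, 0.941, 0.001, -0.001]
ft_force: [-0.1, 0.4, 0.5]
grip_width: 0.0851
grasp_force: 0.0
```

Request:
{"fn": "drive_tool", "kwargs": {"increments": [[[0,0,0],[0,0,7],1],[[0,0,0],[0,0,7],1],[[0,0,0],[0,0,7],1],[[0,0,0],[0,0,7],1],[[0,0,0],[0,0,7],1],[[0,0,0],[0,0,7],1],[[0,0,0],[0,0,6.5],1],[[0,0,0],[0,0,6.5],1]]}}

```text
clock: 6.53
eef_pos: [0.5782, 0.0058, 0.2166]
tool_rot: [0.734, -0.68, -0.001, 0.0]
ft_force: [-0.1, -0.4, -0.1]
grip_width: 0.0854
grasp_force: 0.0
```

Request:
{"fn": "drive_tool", "kwargs": {"increments": [[[0,0,-10],[0,0,0],1],[[0,0,-16],[0,0,0],1],[[0,0,-16],[0,0,0],1],[[0,0,0],[0,0,0],1],[[0,0,0],[0,0,0],1]]}}

```text
clock: 6.95
eef_pos: [0.5774, 0.0056, 0.1735]
tool_rot: [0.731, -0.682, -0.002, 0.001]
ft_force: [-0.4, -0.2, 0.7]
grip_width: 0.0852
grasp_force: 0.0
```

```bash
python3 -c "
from h import *
st()
a=camera('scene')['image'][105:225,215:365]
cv2.imwrite('pics/c2.png',cv2.resize(a,(750,600),interpolation=2)[:,:,::-1])"
```

```text
t 6.95 pos [577.4   5.6 173.5] wing -266.05 z [-4.e-03  3.e-04 -1.e+00] q [ 0.009  0.426  0.117  1.266  0.    -1.63 ] F [-0.45 -0.23  0.72] M [-0.036 -0.035 -0.014] 0.0852 0.0
```

View pics/c2.png

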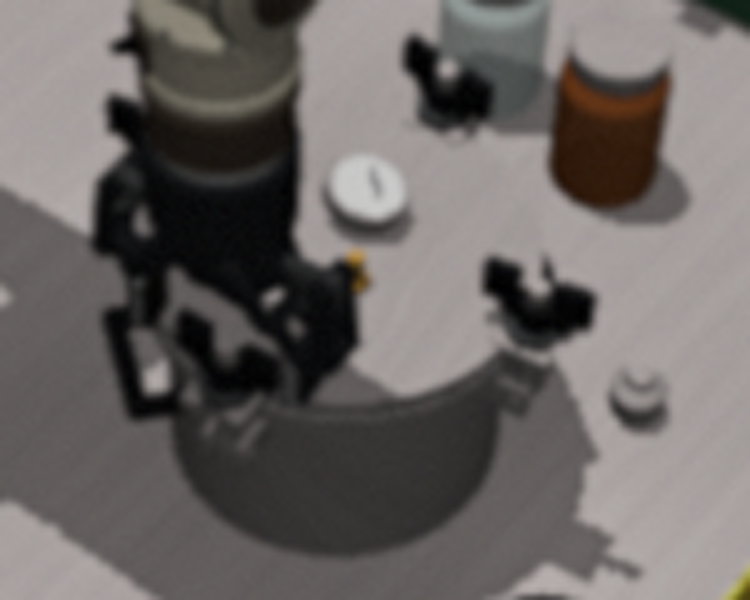

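The nut sits between the open fingers (230,355), with the right finger beside the orange vent valve. Closing on the wing tips.

Request:
{"fn": "drive_tool", "kwargs": {"increments": [[[0,0,0],[0,0,0],0.6],[[0,0,0],[0,0,0],0.6],[[0,0,0],[0,0,0],0.6]]}}

```text
clock: 7.25
eef_pos: [0.5797, 0.0055, 0.1769]
tool_rot: [0.731, -0.682, 0.001, -0.001]
ft_force: [0.0, 0.1, 1.6]
grip_width: 0.0607
grasp_force: 64.8
```

```bash
python3 -c "
from h import *
st()"
```

```text
t 7.25 pos [579.7   5.5 176.9] wing -265.98 z [ 3.1e-03  2.0e-04 -1.0e+00] q [ 0.009  0.423  0.121  1.266  0.    -1.632] F [0.04 0.12 1.63] M [ 0.025 -0.039  0.021] 0.0607 64.7717034816742
```

Request:
{"fn": "drive_tool", "kwargs": {"increments": [[[0,0,-0.1],[0,0,-5],0.6],[[0,0,-0.1],[0,0,-5],0.6],[[0,0,-0.1],[0,0,-5],0.6],[[0,0,-0.1],[0,0,-5],0.6],[[0,0,0],[0,0,0],0.6]]}}

```text
clock: 7.67
eef_pos: [0.58, 0.0055, 0.1765]
tool_rot: [-0.601, 0.799, -0.001, 0.002]
ft_force: [0.4, 0.1, 3.7]
grip_width: 0.0608
grasp_force: 65.0
```

```bash
python3 -c "
from h import *
st()"
```

```text
t 7.6667 pos [580.    5.5 176.5] wing 73.95 z [ 3.6e-03  2.0e-04 -1.0e+00] q [ 0.009  0.423  0.12   1.264  0.    -1.281] F [0.37 0.06 3.73] M [ 0.035 -0.141 -0.031] 0.0608 64.98417735099792
```

Request:
{"fn": "drive_tool", "kwargs": {"increments": [[[0,0,-0.1],[0,0,-5],0.6],[[0,0,-0.1],[0,0,-5],0.6],[[0,0,-0.1],[0,0,-5],0.6],[[0,0,-0.1],[0,0,-5],0.6],[[0,0,-0.1],[0,0,-5],0.6]]}}

```text
clock: 8.08
eef_pos: [0.5802, 0.0053, 0.176]
tool_rot: [-0.414, 0.91, -0.001, 0.002]
ft_force: [1.2, -1.2, 3.6]
grip_width: 0.0607
grasp_force: 65.1
```

```bash
python3 -c "
from h import *
st();st();camera('top');st()"
```

```text
t 8.0833 pos [580.2   5.3 176. ] wing 48.94 z [ 4.1e-03 -1.0e-04 -1.0e+00] q [ 0.009  0.424  0.119  1.263 -0.    -0.845] F [ 1.19 -1.19  3.56] M [ 0.    -0.237  0.11 ] 0.0607 65.11863827705383
t 8.0833 pos [580.2   5.3 176. ] wing 48.94 z [ 4.1e-03 -1.0e-04 -1.0e+00] q [ 0.009  0.424  0.119  1.263 -0.    -0.845] F [ 1.19 -1.19  3.56] M [ 0.    -0.237  0.11 ] 0.0607 65.11863827705383
t 8.1333 pos [580.2   5.4 175.9] wing 48.77 z [ 0.0041  0.     -1.    ] q [ 0.009  0.424  0.119  1.263 -0.    -0.842] F [ 2.09 -0.09  3.58] M [ 0.065 -0.277 -0.08 ] 0.0604 65.10221242904663
```

About 45° done on D at a running torque of 0.11 N m (free). On to B, opposite.

Request:
{"fn": "drive_tool", "kwargs": {"increments": [[[0,0,0],[0,0,0],1],[[0,0,0],[0,0,0],1],[[0,0,22],[0,0,0],1],[[0,0,23],[0,0,0],1],[[-4.5,39,0],[0,0,5.5],1],[[-4.5,39,0],[0,0,5.5],1],[[-4.5,39,0],[0,0,5.5],1],[[-4.5,39,0],[0,0,5.5],1]]}}

```text
clock: 8.8
eef_pos: [0.5599, 0.1624, 0.2192]
tool_rot: [-0.583, 0.812, 0.0, -0.0]
ft_force: [1.1, -0.1, -0.6]
grip_width: 0.0853
grasp_force: 0.0
```

Request:
{"fn": "drive_tool", "kwargs": {"increments": [[[-4.5,39,0],[0,0,5.5],1],[[-4.5,39,0],[0,0,5.5],1],[[0,0,0],[0,0,0],1],[[0,0,0],[0,0,0],1],[[0,0,0],[0,0,0],1]]}}

```text
clock: 9.22
eef_pos: [0.5512, 0.2393, 0.2188]
tool_rot: [-0.657, 0.754, 0.0, -0.001]
ft_force: [0.4, -0.6, 0.1]
grip_width: 0.0851
grasp_force: 0.0
```

```bash
python3 -c "
from h import *
st()"
```

```text
t 9.2167 pos [551.2 239.3 218.8] wing 82.14 z [-0.0013 -0.0011 -1.    ] q [ 0.41   0.451  0.274  1.395 -0.    -1.024] F [ 0.35 -0.58  0.14] M [-0.01  -0.011  0.008] 0.0851 0.0
```

Request:
{"fn": "drive_tool", "kwargs": {"increments": [[[0,0,-14],[0,0,0],1],[[0,0,-15],[0,0,0],1],[[0,0,-14],[0,0,0],1],[[0,0,0],[0,0,0],1],[[0,0,0],[0,0,0],0.6],[[0,0,0],[0,0,0],0.6],[[0,0,0],[0,0,0],0.6]]}}

```text
clock: 9.8
eef_pos: [0.5499, 0.239, 0.1782]
tool_rot: [-0.656, 0.755, 0.002, -0.001]
ft_force: [-6.9, -0.0, 4.6]
grip_width: 0.0604
grasp_force: 65.5
```

```bash
python3 -c "
from h import *
st()"
```

```text
t 9.8 pos [549.9 239.  178.2] wing 82.03 z [-0.0033  0.0013 -1.    ] q [ 0.409  0.466  0.192  1.299  0.002 -1.023] F [-6.91 -0.02  4.64] M [-0.03   1.46  -0.014] 0.0604 65.50118923187256
```

Request:
{"fn": "drive_tool", "kwargs": {"increments": [[[-1.3,0,-0.1],[0,0,-5],0.6],[[0,0,-0.1],[0,0,-5],0.6],[[0,0,-0.1],[0,0,-5],0.6],[[0,0,-0.1],[0,0,-5],0.6],[[0,0,-0.1],[0,0,-5],0.6],[[0,0,-0.1],[0,0,-5],0.6],[[0,0,-0.1],[0,0,-5],0.6]]}}

```text
clock: 10.38
eef_pos: [0.5499, 0.239, 0.1775]
tool_rot: [-0.397, 0.918, 0.0, -0.0]
ft_force: [-4.3, -0.1, 2.8]
grip_width: 0.0607
grasp_force: 65.5
```

```bash
python3 -c "
from h import *
st()"
```

```text
t 10.3833 pos [549.9 239.  177.5] wing 46.8 z [-3.e-04  6.e-04 -1.e+00] q [ 4.100e-01  4.640e-01  1.870e-01  1.294e+00  1.000e-03 -4.070e-01] F [-4.3  -0.13  2.84] M [-0.195  0.821  0.094] 0.0607 65.52893042564392
```

Request:
{"fn": "drive_tool", "kwargs": {"increments": [[[0,0,-0.1],[0,0,-5],0.6],[[0,0,-0.1],[0,0,-5],0.6]]}}

```text
clock: 10.55
eef_pos: [0.5499, 0.239, 0.1773]
tool_rot: [-0.316, 0.949, 0.0, -0.0]
ft_force: [-4.3, -1.2, 2.8]
grip_width: 0.0605
grasp_force: 65.6
```

```bash
python3 -c "
from h import *
st()"
```

```text
t 10.55 pos [549.9 239.  177.3] wing 36.81 z [-2.e-04  5.e-04 -1.e+00] q [ 4.100e-01  4.640e-01  1.870e-01  1.293e+00  1.000e-03 -2.330e-01] F [-4.26 -1.15  2.75] M [-0.161  0.81   0.163] 0.0605 65.55018782615662
```

Request:
{"fn": "drive_tool", "kwargs": {"increments": [[[0,0,0],[0,0,0],1],[[0,0,0],[0,0,0],1],[[0,0,22],[0,0,0],1],[[0,0,22],[0,0,0],1],[[13.2,-10.2,0],[0,0,6.5],1],[[13.2,-10.2,0],[0,0,6.5],1],[[13.2,-10.2,0],[0,0,6.5],1],[[13.2,-10.2,0],[0,0,6.5],1]]}}

```text
clock: 11.22
eef_pos: [0.6045, 0.1982, 0.2206]
tool_rot: [-0.526, 0.85, -0.0, 0.001]
ft_force: [-0.3, 0.7, -0.2]
grip_width: 0.0855
grasp_force: 0.0
```

Request:
{"fn": "drive_tool", "kwargs": {"increments": [[[13.2,-10.2,0],[0,0,6.5],1],[[13.2,-10.2,0],[0,0,6.5],1],[[13.2,-10.2,0],[0,0,6.5],1],[[13.2,-10.2,0],[0,0,6.5],1],[[13.2,-10.2,0],[0,0,6.5],1],[[13.2,-10.2,0],[0,0,6.5],1],[[0,0,0],[0,0,0],1],[[0,0,0],[0,0,0],1]]}}

```text
clock: 11.88
eef_pos: [0.6831, 0.1366, 0.2194]
tool_rot: [0.777, -0.63, 0.0, -0.0]
ft_force: [-0.2, -0.1, -0.1]
grip_width: 0.0849
grasp_force: 0.0
```

```bash
python3 -c "
from h import *
st()
p=camera('top');R=silhouettes('nut1',p)
for r in R:
  ys,xs=np.nonzero(r['region']);P=np.array([atz(p,(x,y),.195)[:2] for x,y in zip(xs,ys)]);m=P.mean(0);w,v=np.linalg.eigh(np.cov((P-m).T));print(round(r['conf'],2),m.round(4),np.degrees(np.arctan2(v[1,1],v[0,1])).round(1))
"
```

```text
t 11.8833 pos [683.1 136.6 219.4] wing -258.09 z [ 5.e-04  3.e-04 -1.e+00] q [ 0.197  0.667  0.636  1.539  0.    -1.581] F [-0.2  -0.1  -0.08] M [0.074 0.02  0.026] 0.0849 0.0
```

Request:
{"fn": "drive_tool", "kwargs": {"increments": [[[-0.7,0,-14],[0,0,0],1],[[0,0,-15],[0,0,0],1],[[0,0,-14],[0,0,0],1],[[0,0,0],[0,0,0],1],[[0,0,0],[0,0,0],0.6],[[0,0,0],[0,0,0],0.6],[[0,0,0],[0,0,0],0.6]]}}

```text
clock: 12.57
eef_pos: [0.6817, 0.138, 0.1785]
tool_rot: [0.778, -0.629, 0.0, -0.001]
ft_force: [-1.4, 0.9, 1.4]
grip_width: 0.0604
grasp_force: 66.2
```

```bash
python3 -c "
from h import *
st()"
```

```text
t 12.5667 pos [681.7 138.  178.5] wing -257.93 z [ 1.5e-03  7.0e-04 -1.0e+00] q [ 0.2    0.669  0.535  1.435  0.    -1.582] F [-1.4   0.94  1.43] M [ 0.093  0.41  -0.053] 0.0604 66.15453958511353
```

Request:
{"fn": "drive_tool", "kwargs": {"increments": [[[0,0,-0.1],[0,0,-5],0.6],[[0,0,-0.1],[0,0,-5],0.6],[[0,0,-0.1],[0,0,-5],0.6],[[0,0,-0.1],[0,0,-5],0.6],[[0,0,-0.1],[0,0,-5],0.6],[[0,0,-0.1],[0,0,-5],0.6],[[0,0,-0.1],[0,0,-5],0.6]]}}

```text
clock: 13.15
eef_pos: [0.6823, 0.1379, 0.1777]
tool_rot: [-0.551, 0.835, -0.0, 0.001]
ft_force: [-1.0, 0.1, 1.1]
grip_width: 0.0605
grasp_force: 66.3
```

```bash
python3 -c "
from h import *
st()"
```

```text
t 13.15 pos [682.3 137.9 177.7] wing 66.82 z [ 2.6e-03  9.0e-04 -1.0e+00] q [ 0.199  0.669  0.534  1.433  0.    -0.967] F [-1.01  0.11  1.08] M [0.075 0.176 0.071] 0.0605 66.30743622779846
```

Request:
{"fn": "drive_tool", "kwargs": {"increments": [[[0,0,-0.1],[0,0,-5],0.6],[[0,0,-0.1],[0,0,-5],0.6]]}}

```text
clock: 13.32
eef_pos: [0.6824, 0.1378, 0.1776]
tool_rot: [-0.476, 0.88, -0.0, 0.002]
ft_force: [0.4, 0.7, 1.1]
grip_width: 0.0607
grasp_force: 66.3
```

```bash
python3 -c "
from h import *
st()"
```

```text
t 13.3167 pos [682.4 137.8 177.6] wing 56.82 z [ 3.e-03  9.e-04 -1.e+00] q [ 0.199  0.669  0.534  1.432  0.    -0.792] F [0.42 0.66 1.14] M [0.024 0.107 0.048] 0.0607 66.28940463066101
```

Request:
{"fn": "drive_tool", "kwargs": {"increments": [[[0,0,0],[0,0,0],1],[[0,0,0],[0,0,0],1],[[0,0,22],[0,0,0],1],[[0,0,22],[0,0,0],1],[[-29.3,-3.7,0],[0,0,6.8],1],[[-29.3,-3.7,0],[0,0,6.8],1],[[-29.3,-3.7,0],[0,0,6.8],1],[[-29.3,-3.7,0],[0,0,6.8],1]]}}

```text
clock: 13.98
eef_pos: [0.5637, 0.1225, 0.2201]
tool_rot: [-0.674, 0.739, -0.0, 0.001]
ft_force: [0.1, -0.1, 0.1]
grip_width: 0.0859
grasp_force: 0.0
```

Request:
{"fn": "drive_tool", "kwargs": {"increments": [[[-29.3,-3.7,0],[0,0,6.8],1],[[-29.3,-3.7,0],[0,0,6.8],1],[[-29.3,-3.7,0],[0,0,6.8],1],[[-29.3,-3.7,0],[0,0,6.8],1],[[0,0,0],[0,0,0],1],[[0,0,0],[0,0,0],1]]}}

```text
clock: 14.48
eef_pos: [0.4465, 0.1077, 0.2207]
tool_rot: [0.827, -0.563, 0.001, -0.001]
ft_force: [0.1, 0.3, -0.0]
grip_width: 0.0856
grasp_force: 0.0
```

```bash
python3 -c "
from h import *
st()
"
```

```text
t 14.4833 pos [446.5 107.7 220.7] wing -248.49 z [ 1.9e-03  4.0e-04 -1.0e+00] q [ 0.237  0.164 -0.12   1.285 -0.    -1.709] F [ 0.06  0.28 -0.01] M [ 0.027 -0.082 -0.01 ] 0.0856 0.0
```

Request:
{"fn": "drive_tool", "kwargs": {"increments": [[[1,-0.3,-15],[0,0,0],1],[[0,0,-15],[0,0,0],1],[[0,0,-14],[0,0,0],1],[[0,0,0],[0,0,0],1],[[0,0,0],[0,0,0],0.6],[[0,0,0],[0,0,0],0.6],[[0,0,0],[0,0,0],0.6]]}}

```text
clock: 15.07
eef_pos: [0.4478, 0.107, 0.1772]
tool_rot: [0.826, -0.563, -0.0, 0.001]
ft_force: [-4.5, -2.1, 5.9]
grip_width: 0.0605
grasp_force: 63.7
```

```bash
python3 -c "
from h import *
st()"
```

```text
t 15.0667 pos [447.8 107.  177.2] wing -248.56 z [-0.001 -0.001 -1.   ] q [ 2.350e-01  1.960e-01 -1.960e-01  1.179e+00 -1.000e-03 -1.710e+00] F [-4.54 -2.07  5.86] M [-0.414  0.919  0.003] 0.0605 63.743140026926994
```

Request:
{"fn": "drive_tool", "kwargs": {"increments": [[[0,0,-0.1],[0,0,-5],0.6],[[0,0,-0.1],[0,0,-5],0.6],[[0,0,-0.1],[0,0,-5],0.6],[[0,0,-0.1],[0,0,-5],0.6],[[0,0,-0.1],[0,0,-5],0.6]]}}

```text
clock: 15.48
eef_pos: [0.4479, 0.107, 0.1766]
tool_rot: [-0.683, 0.73, -0.0, -0.0]
ft_force: [-4.8, -2.0, 6.1]
grip_width: 0.0606
grasp_force: 63.9
```

```bash
python3 -c "
from h import *
st()"
```

```text
t 15.4833 pos [447.9 107.  176.6] wing 86.2 z [-4.e-04 -8.e-04 -1.e+00] q [ 2.350e-01  1.960e-01 -1.980e-01  1.177e+00 -1.000e-03 -1.269e+00] F [-4.84 -2.05  6.1 ] M [-0.456  1.041  0.058] 0.0606 63.94946599379182
```

Request:
{"fn": "drive_tool", "kwargs": {"increments": [[[0,0,-0.1],[0,0,-5],0.6],[[0,0,-0.1],[0,0,-5],0.6],[[0,0,-0.1],[0,0,-5],0.6],[[0,0,-0.1],[0,0,-5],0.6]]}}

```text
clock: 15.82
eef_pos: [0.4479, 0.107, 0.1762]
tool_rot: [-0.546, 0.838, -0.0, -0.0]
ft_force: [-5.2, -2.3, 5.8]
grip_width: 0.0604
grasp_force: 64.0
```

```bash
python3 -c "
from h import *
st()"
```

```text
t 15.8167 pos [447.9 107.  176.2] wing 66.2 z [-3.e-04 -9.e-04 -1.e+00] q [ 2.350e-01  1.970e-01 -1.990e-01  1.176e+00 -1.000e-03 -9.200e-01] F [-5.21 -2.34  5.84] M [-0.432  1.044  0.072] 0.0604 63.97164395079017
```

All four nuts have had 45°. I'll hold briefly for the milestone, then start the firm round on C, reading both Mz and the joint-6 torque.

Request:
{"fn": "drive_tool", "kwargs": {"increments": [[[0,0,0],[0,0,0],0.6],[[0,0,0],[0,0,0],0.6],[[0,0,0],[0,0,0],0.6],[[0,0,0],[0,0,0],0.6]]}}

```text
clock: 16.15
eef_pos: [0.4479, 0.107, 0.1762]
tool_rot: [-0.548, 0.837, -0.0, -0.0]
ft_force: [-4.4, -1.5, 4.9]
grip_width: 0.0603
grasp_force: 63.9
```

```bash
sed -i "s/print('t'/print('tau6',o['tau'][5].round(3),'t'/" h.py; python3 -c "
from h import *
st()"
```

```text
tau6 -0.091 t 16.15 pos [447.9 107.  176.2] wing 66.42 z [-3.e-04 -8.e-04 -1.e+00] q [ 2.350e-01  1.970e-01 -1.990e-01  1.176e+00 -1.000e-03 -9.240e-01] F [-4.4  -1.45  4.86] M [-0.475  0.998 -0.135] 0.0603 63.855834268033504
```

Request:
{"fn": "drive_tool", "kwargs": {"increments": [[[0,0,-0.1],[0,0,-3],0.6],[[0,0,-0.1],[0,0,-3],0.6],[[0,0,-0.1],[0,0,-3],0.6],[[0,0,0],[0,0,-3],0.6],[[0,0,0],[0,0,-3],0.6]]}}

```text
clock: 16.57
eef_pos: [0.4479, 0.107, 0.176]
tool_rot: [-0.433, 0.901, -0.0, -0.0]
ft_force: [-4.9, -2.4, 5.1]
grip_width: 0.0606
grasp_force: 64.0
```

```bash
python3 -c "
from h import *
st()"
```

```text
tau6 -0.385 t 16.5667 pos [447.9 107.  176. ] wing 51.31 z [-2.e-04 -1.e-03 -1.e+00] q [ 2.350e-01  1.970e-01 -1.990e-01  1.175e+00 -1.000e-03 -6.600e-01] F [-4.88 -2.43  5.08] M [-0.477  0.957  0.109] 0.0606 63.98779833689332
```

Request:
{"fn": "drive_tool", "kwargs": {"increments": [[[0,0,-0.1],[0,0,-3],0.6],[[0,0,0],[0,0,-3],0.6],[[0,0,-0.1],[0,0,-3],0.6]]}}

```text
clock: 16.82
eef_pos: [0.4479, 0.107, 0.1759]
tool_rot: [-0.361, 0.933, -0.0, -0.0]
ft_force: [-5.3, -2.7, 6.7]
grip_width: 0.0606
grasp_force: 64.0
```

```bash
python3 -c "
from h import *
st()"
```

```text
tau6 -0.326 t 16.8167 pos [447.9 107.  175.9] wing 42.32 z [-1.0e-04 -1.1e-03 -1.0e+00] q [ 2.350e-01  1.970e-01 -1.990e-01  1.175e+00 -1.000e-03 -5.030e-01] F [-5.34 -2.71  6.68] M [-0.529  1.081  0.175] 0.0606 64.0481336787343
```

Request:
{"fn": "drive_tool", "kwargs": {"increments": [[[0,0,-0.1],[0,0,-3],0.6],[[0,0,-0.1],[0,0,-3],0.6]]}}

```text
clock: 16.98
eef_pos: [0.4479, 0.107, 0.1758]
tool_rot: [-0.312, 0.95, -0.001, -0.0]
ft_force: [-5.6, -2.5, 7.2]
grip_width: 0.0607
grasp_force: 64.1
```

```bash
python3 -c "
from h import *
st()"
```

```text
tau6 -0.258 t 16.9833 pos [447.9 107.  175.8] wing 36.33 z [-0.     -0.0011 -1.    ] q [ 2.350e-01  1.970e-01 -2.000e-01  1.175e+00 -1.000e-03 -3.990e-01] F [-5.57 -2.54  7.18] M [-0.597  1.144  0.251] 0.0607 64.11053935065866
```

Request:
{"fn": "drive_tool", "kwargs": {"increments": [[[0,0,0],[0,0,0],1],[[0,0,0],[0,0,0],1],[[0,0,22],[0,0,0],1],[[0,0,22],[0,0,0],1],[[39.1,5,0],[0,0,3.4],1],[[39.1,5,0],[0,0,3.4],1],[[39.1,5,0],[0,0,3.4],1],[[39.1,5,0],[0,0,3.4],1]]}}

```text
clock: 17.65
eef_pos: [0.6073, 0.1279, 0.2192]
tool_rot: [-0.425, 0.905, -0.0, 0.002]
ft_force: [1.9, 0.1, 0.2]
grip_width: 0.0855
grasp_force: 0.0
```

Request:
{"fn": "drive_tool", "kwargs": {"increments": [[[39.1,5,0],[0,0,3.4],1],[[39.1,5,0],[0,0,3.4],1],[[0,0,0],[0,0,0],1],[[0,0,0],[0,0,0],1],[[0,0,0],[0,0,0],1]]}}

```text
clock: 18.07
eef_pos: [0.6829, 0.1375, 0.2168]
tool_rot: [-0.476, 0.879, 0.0, -0.001]
ft_force: [-0.8, -0.1, -0.1]
grip_width: 0.0853
grasp_force: 0.0
```

```bash
python3 -c "
from h import *
st()
"
```

```text
tau6 -0.006 t 18.0667 pos [682.9 137.5 216.8] wing 56.85 z [-1.7e-03 -2.0e-04 -1.0e+00] q [ 0.199  0.669  0.633  1.537  0.    -0.794] F [-0.82 -0.13 -0.14] M [0.047 0.002 0.048] 0.0853 0.0
```

Request:
{"fn": "drive_tool", "kwargs": {"increments": [[[-0.5,0.2,-13],[0,0,0],1],[[0,0,-14],[0,0,0],1],[[0,0,-14],[0,0,0],1],[[0,0,0],[0,0,0],1],[[0,0,0],[0,0,0],0.6],[[0,0,0],[0,0,0],0.6],[[0,0,0],[0,0,0],0.6]]}}

```text
clock: 18.65
eef_pos: [0.6824, 0.1378, 0.1804]
tool_rot: [-0.476, 0.879, -0.0, 0.002]
ft_force: [-2.5, 0.0, 3.8]
grip_width: 0.0601
grasp_force: 65.2
```

Request:
{"fn": "drive_tool", "kwargs": {"increments": [[[0,0,-0.1],[0,0,-3],0.6],[[0,0,-0.1],[0,0,-3],0.6],[[0,0,-0.1],[0,0,-3],0.6],[[0,0,0],[0,0,-3],0.6],[[0,0,0],[0,0,-3],0.6]]}}

```text
clock: 19.07
eef_pos: [0.6826, 0.1377, 0.18]
tool_rot: [-0.356, 0.934, -0.0, 0.002]
ft_force: [-2.4, -0.8, 4.5]
grip_width: 0.0603
grasp_force: 65.4
```

```bash
python3 -c "
from h import *
st()"
```

```text
tau6 -0.364 t 19.0667 pos [682.6 137.7 180. ] wing 41.72 z [ 3.3e-03  4.0e-04 -1.0e+00] q [ 0.199  0.669  0.539  1.437 -0.    -0.529] F [-2.38 -0.81  4.48] M [-0.196  0.582  0.12 ] 0.0603 65.40473699569702
```

Request:
{"fn": "drive_tool", "kwargs": {"increments": [[[0,0,-0.1],[0,0,-3],0.6],[[0,0,-0.1],[0,0,-3],0.6],[[0,0,-0.1],[0,0,-3],0.6]]}}

```text
clock: 19.32
eef_pos: [0.6828, 0.1375, 0.18]
tool_rot: [-0.282, 0.959, -0.0, 0.002]
ft_force: [-2.5, -1.2, 5.9]
grip_width: 0.0603
grasp_force: 65.5
```

```bash
python3 -c "
from h import *
st()"
```

```text
tau6 -0.298 t 19.3167 pos [682.8 137.5 180. ] wing 32.72 z [ 3.8e-03  3.0e-04 -1.0e+00] q [ 0.199  0.669  0.539  1.437 -0.    -0.372] F [-2.55 -1.21  5.92] M [-0.267  0.611  0.227] 0.0603 65.45234799385071
```

Request:
{"fn": "drive_tool", "kwargs": {"increments": [[[0,0,-0.1],[0,0,-3],0.6],[[0,0,-0.1],[0,0,-3],0.6]]}}

```text
clock: 19.48
eef_pos: [0.6828, 0.1375, 0.1799]
tool_rot: [-0.231, 0.973, -0.0, 0.002]
ft_force: [-3.4, -1.4, 6.1]
grip_width: 0.0604
grasp_force: 65.5
```

```bash
python3 -c "
from h import *
st()"
```

```text
tau6 -0.225 t 19.4833 pos [682.8 137.5 179.9] wing 26.73 z [ 4.e-03  1.e-04 -1.e+00] q [ 1.990e-01  6.690e-01  5.380e-01  1.436e+00 -1.000e-03 -2.680e-01] F [-3.42 -1.36  6.08] M [-0.317  0.568  0.277] 0.0604 65.46180009841919
```

Request:
{"fn": "drive_tool", "kwargs": {"increments": [[[0,0,0],[0,0,0],1],[[0,0,0],[0,0,0],1],[[0,0,22],[0,0,0],1],[[0,0,22],[0,0,0],1],[[-20.5,-26.5,0],[0,0,4.4],1],[[-20.5,-26.5,0],[0,0,4.4],1],[[-20.5,-26.5,0],[0,0,4.4],1],[[-20.5,-26.5,0],[0,0,4.4],1]]}}

```text
clock: 20.15
eef_pos: [0.5998, 0.031, 0.2205]
tool_rot: [-0.381, 0.925, -0.0, 0.001]
ft_force: [0.4, -0.1, 0.8]
grip_width: 0.0856
grasp_force: 0.0
```

Request:
{"fn": "drive_tool", "kwargs": {"increments": [[[-20.5,-26.5,0],[0,0,4.4],1],[[0,0,0],[0,0,0],1],[[0,0,0],[0,0,0],1],[[0,0,0],[0,0,0],1]]}}

```text
clock: 20.48
eef_pos: [0.5806, 0.0053, 0.221]
tool_rot: [-0.413, 0.911, -0.0, 0.001]
ft_force: [0.2, 0.1, -0.4]
grip_width: 0.0857
grasp_force: 0.0
```

```bash
python3 -c "
from h import *
st()
"
```

```text
tau6 -0.008 t 20.4833 pos [580.6   5.3 221. ] wing 48.82 z [ 2.e-03  5.e-04 -1.e+00] q [ 0.009  0.405  0.209  1.373  0.    -0.843] F [ 0.24  0.13 -0.44] M [-0.028  0.01  -0.008] 0.0857 0.0
```

Request:
{"fn": "drive_tool", "kwargs": {"increments": [[[-0.3,0,-15],[0,0,0],1],[[0,0,-15],[0,0,0],1],[[0,0,-15],[0,0,0],1],[[0,0,0],[0,0,0],1],[[0,0,0],[0,0,0],0.6],[[0,0,0],[0,0,0],0.6],[[0,0,0],[0,0,0],0.6]]}}

```text
clock: 21.07
eef_pos: [0.5807, 0.0059, 0.1765]
tool_rot: [-0.414, 0.91, -0.0, 0.001]
ft_force: [0.4, 1.0, -0.8]
grip_width: 0.0606
grasp_force: 65.5
```

Request:
{"fn": "drive_tool", "kwargs": {"increments": [[[0,0,-0.1],[0,0,-3],0.6],[[0,0,-0.1],[0,0,-3],0.6],[[0,0,-0.1],[0,0,-3],0.6],[[0,0,0],[0,0,-3],0.6],[[0,0,0],[0,0,-3],0.6]]}}

```text
clock: 21.48
eef_pos: [0.5809, 0.0056, 0.1762]
tool_rot: [-0.29, 0.957, -0.0, 0.002]
ft_force: [1.1, -0.2, -1.2]
grip_width: 0.0606
grasp_force: 65.6
```

```bash
python3 -c "
from h import *
st()"
```

```text
tau6 -0.45 t 21.4833 pos [580.9   5.6 176.2] wing 33.73 z [ 3.2e-03  5.0e-04 -1.0e+00] q [ 0.009  0.426  0.123  1.265  0.    -0.579] F [ 1.15 -0.18 -1.16] M [ 0.117 -0.27   0.003] 0.0606 65.62612652778625
```

Request:
{"fn": "drive_tool", "kwargs": {"increments": [[[0,0,-0.1],[0,0,-3],0.6],[[0,0,-0.1],[0,0,-3],0.6],[[0,0,-0.1],[0,0,-3],0.6]]}}

```text
clock: 21.73
eef_pos: [0.5811, 0.0054, 0.1761]
tool_rot: [-0.214, 0.977, -0.0, 0.002]
ft_force: [0.7, 0.3, 0.3]
grip_width: 0.0604
grasp_force: 65.7
```

```bash
python3 -c "
from h import *
st()"
```

```text
tau6 -0.361 t 21.7333 pos [581.1   5.4 176.1] wing 24.74 z [ 3.7e-03  2.0e-04 -1.0e+00] q [ 0.009  0.425  0.123  1.264  0.    -0.422] F [0.74 0.28 0.28] M [-0.017 -0.225  0.175] 0.0604 65.67379474639893
```

Request:
{"fn": "drive_tool", "kwargs": {"increments": [[[0,0,-0.1],[0,0,-3],0.6],[[0,0,-0.1],[0,0,-3],0.6]]}}

```text
clock: 21.9
eef_pos: [0.5811, 0.0053, 0.1761]
tool_rot: [-0.163, 0.987, -0.0, 0.002]
ft_force: [0.4, -0.2, 0.9]
grip_width: 0.0605
grasp_force: 65.7
```

```bash
python3 -c "
from h import *
st()"
```

```text
tau6 -0.286 t 21.9 pos [581.1   5.3 176.1] wing 18.74 z [ 4.e-03 -1.e-04 -1.e+00] q [ 0.009  0.425  0.123  1.264 -0.    -0.318] F [ 0.44 -0.16  0.85] M [-0.059 -0.104  0.217] 0.0605 65.69597125053406
```

Request:
{"fn": "drive_tool", "kwargs": {"increments": [[[0,0,0],[0,0,0],1],[[0,0,0],[0,0,0],1],[[0,0,22],[0,0,0],1],[[0,0,21],[0,0,0],1]]}}

```text
clock: 22.23
eef_pos: [0.5787, 0.0052, 0.217]
tool_rot: [-0.164, 0.986, 0.0, -0.002]
ft_force: [0.3, 0.7, -0.3]
grip_width: 0.0853
grasp_force: 0.0
```

Request:
{"fn": "drive_tool", "kwargs": {"increments": [[[-5,38.9,0],[0,0,3],1],[[-5,38.9,0],[0,0,3],1],[[-5,38.9,0],[0,0,3],1],[[-5,38.9,0],[0,0,3],1],[[-5,38.9,0],[0,0,3],1],[[-5,38.9,0],[0,0,3],1],[[0,0,0],[0,0,0],1],[[0,0,0],[0,0,0],1]]}}

```text
clock: 22.9
eef_pos: [0.5491, 0.2411, 0.2176]
tool_rot: [-0.319, 0.948, -0.0, 0.0]
ft_force: [-0.1, -0.9, -0.6]
grip_width: 0.0852
grasp_force: 0.0
```

```bash
python3 -c "
from h import *
st()
"
```

```text
tau6 0.006 t 22.9 pos [549.1 241.1 217.6] wing 37.15 z [ 5.e-04  1.e-04 -1.e+00] q [ 0.414  0.447  0.264  1.388 -0.    -0.235] F [-0.08 -0.92 -0.58] M [-0.012 -0.05  -0.005] 0.0852 0.0
```

Request:
{"fn": "drive_tool", "kwargs": {"increments": [[[0.3,-0.3,-14],[0,0,-0.3],1],[[0,0,-14],[0,0,0],1],[[0,0,-14],[0,0,0],1],[[0,0,0],[0,0,0],1],[[0,0,0],[0,0,0],0.6],[[0,0,0],[0,0,0],0.6],[[0,0,0],[0,0,0],0.6]]}}

```text
clock: 23.48
eef_pos: [0.5498, 0.2389, 0.1774]
tool_rot: [-0.314, 0.95, 0.001, 0.001]
ft_force: [-3.7, 2.6, 3.1]
grip_width: 0.0607
grasp_force: 66.1
```

Request:
{"fn": "drive_tool", "kwargs": {"increments": [[[0,0,-0.1],[0,0,-3],0.6],[[0,0,-0.1],[0,0,-3],0.6],[[0,0,-0.1],[0,0,-3],0.6],[[0,0,0],[0,0,-3],0.6],[[0,0,0],[0,0,-3],0.6]]}}

```text
clock: 23.9
eef_pos: [0.5499, 0.2389, 0.1772]
tool_rot: [-0.186, 0.983, 0.001, 0.001]
ft_force: [-3.5, 1.8, 3.1]
grip_width: 0.0602
grasp_force: 66.2
```

```bash
python3 -c "
from h import *
st()"
```

```text
tau6 -0.38 t 23.9 pos [549.9 238.9 177.2] wing 21.45 z [ 0.0012  0.0021 -1.    ] q [4.09e-01 4.63e-01 1.84e-01 1.29e+00 1.00e-03 3.50e-02] F [-3.55  1.76  3.09] M [0.322 0.829 0.136] 0.0602 66.24932527542114
```

Request:
{"fn": "drive_tool", "kwargs": {"increments": [[[0,0,-0.1],[0,0,-3],0.6],[[0,0,-0.1],[0,0,-3],0.6],[[0,0,-0.1],[0,0,-3],0.6]]}}

```text
clock: 24.15
eef_pos: [0.5498, 0.2389, 0.1771]
tool_rot: [-0.109, 0.994, 0.001, 0.001]
ft_force: [-3.5, 1.6, 5.0]
grip_width: 0.0603
grasp_force: 66.3
```

```bash
python3 -c "
from h import *
st()"
```

```text
tau6 -0.265 t 24.15 pos [549.8 238.9 177.1] wing 12.47 z [ 0.0013  0.0021 -1.    ] q [4.09e-01 4.63e-01 1.84e-01 1.29e+00 1.00e-03 1.92e-01] F [-3.55  1.55  4.98] M [0.161 0.842 0.279] 0.0603 66.2837541103363
```

Request:
{"fn": "drive_tool", "kwargs": {"increments": [[[0,0,-0.1],[0,0,-3],0.6],[[0,0,0],[0,0,-2],0.6]]}}

```text
clock: 24.32
eef_pos: [0.5499, 0.2389, 0.1771]
tool_rot: [-0.065, 0.998, 0.001, 0.001]
ft_force: [-4.0, 0.8, 5.1]
grip_width: 0.0607
grasp_force: 66.3
```

```bash
python3 -c "
from h import *
st()"
```

```text
tau6 0.074 t 24.3167 pos [549.9 238.9 177.1] wing 7.49 z [ 0.0015  0.0021 -1.    ] q [4.09e-01 4.63e-01 1.84e-01 1.29e+00 1.00e-03 2.78e-01] F [-3.96  0.75  5.15] M [0.102 0.75  0.321] 0.0607 66.2786614894867
```

Request:
{"fn": "drive_tool", "kwargs": {"increments": [[[0,0,-0.1],[0,0,-1],0.6]]}}

```text
clock: 24.4
eef_pos: [0.5499, 0.2389, 0.1771]
tool_rot: [-0.057, 0.998, 0.001, 0.001]
ft_force: [-4.8, 0.1, 6.0]
grip_width: 0.0603
grasp_force: 66.3
```

```bash
python3 -c "
from h import *
st()"
```

```text
tau6 0.271 t 24.4 pos [549.9 238.9 177.1] wing 6.54 z [ 0.0016  0.0021 -1.    ] q [4.090e-01 4.630e-01 1.840e-01 1.289e+00 1.000e-03 2.950e-01] F [-4.84  0.11  5.98] M [0.095 0.918 0.351] 0.0603 66.32343649864197
```

Request:
{"fn": "drive_tool", "kwargs": {"increments": [[[0,0,0],[0,0,0],1],[[0,0,0],[0,0,0],1],[[0,0,22],[0,0,0],1],[[0,0,22],[0,0,0],1],[[5.1,-38.9,0],[0,0,2],1],[[5.1,-38.9,0],[0,0,2],1],[[5.1,-38.9,0],[0,0,2],1],[[5.1,-38.9,0],[0,0,2],1]]}}

```text
clock: 25.07
eef_pos: [0.571, 0.0811, 0.2193]
tool_rot: [-0.128, 0.992, -0.0, 0.001]
ft_force: [0.5, -0.3, 0.4]
grip_width: 0.0852
grasp_force: 0.0
```

Request:
{"fn": "drive_tool", "kwargs": {"increments": [[[5.1,-38.9,0],[0,0,2],1],[[5.1,-38.9,0],[0,0,2],1],[[0,0,0],[0,0,0],1],[[0,0,0],[0,0,0],1],[[0,0,0],[0,0,0],1]]}}

```text
clock: 25.48
eef_pos: [0.5808, 0.0044, 0.2189]
tool_rot: [-0.16, 0.987, 0.0, 0.0]
ft_force: [0.6, 0.0, -0.1]
grip_width: 0.0854
grasp_force: 0.0
```

```bash
python3 -c "
from h import *
st()
"
```

```text
tau6 -0.005 t 25.4833 pos [580.8   4.4 218.9] wing 18.47 z [ 6.e-04  2.e-04 -1.e+00] q [ 0.008  0.407  0.207  1.37   0.    -0.315] F [ 0.61  0.02 -0.11] M [ 0.024  0.011 -0.006] 0.0854 0.0
```

Request:
{"fn": "drive_tool", "kwargs": {"increments": [[[0.2,1,-14],[0,0,0.2],1],[[0,0,-15],[0,0,0],1],[[0,0,-14],[0,0,0],1],[[0,0,0],[0,0,0],1],[[0,0,0],[0,0,0],0.6],[[0,0,0],[0,0,0],0.6],[[0,0,0],[0,0,0],0.6]]}}

```text
clock: 26.07
eef_pos: [0.5818, 0.0055, 0.1775]
tool_rot: [-0.163, 0.987, -0.001, 0.001]
ft_force: [-0.6, -2.0, 2.6]
grip_width: 0.0605
grasp_force: 68.1
```

Request:
{"fn": "drive_tool", "kwargs": {"increments": [[[0,0,0],[0,0,-2],0.6],[[0,0,-0.1],[0,0,-2],0.6],[[0,0,0],[0,0,-2],0.6]]}}

```text
clock: 26.32
eef_pos: [0.5818, 0.0054, 0.1775]
tool_rot: [-0.111, 0.994, -0.001, 0.002]
ft_force: [-0.1, -2.9, 2.7]
grip_width: 0.0608
grasp_force: 68.2
```

```bash
python3 -c "
from h import *
st()"
```

```text
tau6 -0.014 t 26.3167 pos [581.8   5.4 177.5] wing 12.69 z [ 0.0035 -0.0017 -1.    ] q [ 0.01   0.426  0.128  1.269 -0.002 -0.211] F [-0.15 -2.87  2.7 ] M [-0.586  0.09   0.306] 0.0608 68.20188045501709
```

Request:
{"fn": "drive_tool", "kwargs": {"increments": [[[0,0,-0.1],[0,0,-2],0.6],[[0,0,0],[0,0,-2],0.6]]}}

```text
clock: 26.48
eef_pos: [0.5819, 0.0052, 0.1774]
tool_rot: [-0.076, 0.997, -0.001, 0.002]
ft_force: [0.5, -2.9, 2.5]
grip_width: 0.0604
grasp_force: 68.2
```

```bash
python3 -c "
from h import *
st()"
```

```text
tau6 0.033 t 26.4833 pos [581.9   5.2 177.4] wing 8.69 z [ 0.0036 -0.0019 -1.    ] q [ 0.01   0.426  0.128  1.269 -0.002 -0.142] F [ 0.47 -2.94  2.46] M [-0.681  0.137  0.324] 0.0604 68.19542169570923
```

Request:
{"fn": "drive_tool", "kwargs": {"increments": [[[0,0,0],[0,0,0],1],[[0,0,0],[0,0,0],1],[[0,0,22],[0,0,0],1],[[0,0,22],[0,0,0],1],[[-26.6,20.3,0],[0,0,5.5],1],[[-26.6,20.3,0],[0,0,5.5],1],[[-26.6,20.3,0],[0,0,5.5],1],[[-26.6,20.3,0],[0,0,5.5],1]]}}

```text
clock: 27.15
eef_pos: [0.4734, 0.0881, 0.2199]
tool_rot: [-0.268, 0.964, 0.0, 0.001]
ft_force: [-0.1, 0.4, -0.3]
grip_width: 0.0856
grasp_force: 0.0
```

Request:
{"fn": "drive_tool", "kwargs": {"increments": [[[-26.6,20.3,0],[0,0,5.5],1],[[0,0,0],[0,0,0],1],[[0,0,0],[0,0,0],1],[[0,0,0],[0,0,0],1]]}}

```text
clock: 27.48
eef_pos: [0.4485, 0.1077, 0.2201]
tool_rot: [-0.311, 0.95, -0.0, 0.001]
ft_force: [0.0, 0.3, 0.6]
grip_width: 0.0856
grasp_force: 0.0
```

```bash
python3 -c "
from h import *
st()
"
```

```text
tau6 -0.004 t 27.4833 pos [448.5 107.7 220.1] wing 36.27 z [ 2.1e-03  4.0e-04 -1.0e+00] q [ 0.236  0.168 -0.116  1.285 -0.    -0.397] F [0.01 0.27 0.6 ] M [ 0.01  -0.084 -0.03 ] 0.0856 0.0
```

Request:
{"fn": "drive_tool", "kwargs": {"increments": [[[-0.4,-0.6,-15],[0,0,0],1],[[0,0,-15],[0,0,0],1],[[0,0,-14],[0,0,0],1],[[0,0,0],[0,0,0],1],[[0,0,0],[0,0,0],0.6],[[0,0,0],[0,0,0],0.6],[[0,0,0],[0,0,0],0.6]]}}

```text
clock: 28.07
eef_pos: [0.4481, 0.1071, 0.1768]
tool_rot: [-0.311, 0.95, 0.001, 0.001]
ft_force: [-1.2, 0.7, 3.1]
grip_width: 0.0601
grasp_force: 65.1
```

Request:
{"fn": "drive_tool", "kwargs": {"increments": [[[0,0,0],[0,0,-2],0.6],[[0,0,-0.1],[0,0,-2],0.6],[[0,0,0],[0,0,-2],0.6]]}}

```text
clock: 28.32
eef_pos: [0.4481, 0.1071, 0.1768]
tool_rot: [-0.26, 0.965, 0.0, 0.001]
ft_force: [-1.7, -0.3, 2.3]
grip_width: 0.0603
grasp_force: 65.5
```

```bash
python3 -c "
from h import *
st()"
```

```text
tau6 -0.019 t 28.3167 pos [448.1 107.1 176.8] wing 30.19 z [ 0.002  0.001 -1.   ] q [ 2.340e-01  1.950e-01 -2.000e-01  1.174e+00  1.000e-03 -2.930e-01] F [-1.68 -0.27  2.27] M [0.145 0.339 0.357] 0.0603 65.50105540081859
```

Request:
{"fn": "drive_tool", "kwargs": {"increments": [[[0,0,-0.1],[0,0,-2],0.6],[[0,0,0],[0,0,-2],0.6]]}}

```text
clock: 28.48
eef_pos: [0.4481, 0.107, 0.1767]
tool_rot: [-0.227, 0.974, 0.0, 0.001]
ft_force: [-0.8, 0.2, 2.8]
grip_width: 0.0604
grasp_force: 65.6
```

```bash
python3 -c "
from h import *
st()"
```

```text
tau6 0.028 t 28.4833 pos [448.1 107.  176.7] wing 26.2 z [ 2.1e-03  9.0e-04 -1.0e+00] q [ 0.234  0.195 -0.2    1.174  0.    -0.223] F [-0.83  0.17  2.84] M [0.107 0.338 0.36 ] 0.0604 65.56280124932528
```

Request:
{"fn": "drive_tool", "kwargs": {"increments": [[[0,0,0],[0,0,0],1],[[0,0,0],[0,0,0],1],[[0,0,22],[0,0,0],1],[[0,0,22],[0,0,0],1],[[39.1,5.1,0],[0,0,0.1],1],[[39.1,5.1,0],[0,0,0.1],1],[[39.1,5.1,0],[0,0,0.1],1],[[39.1,5.1,0],[0,0,0.1],1]]}}

```text
clock: 29.15
eef_pos: [0.6059, 0.1273, 0.2202]
tool_rot: [-0.231, 0.973, -0.0, 0.001]
ft_force: [0.7, 0.7, 0.3]
grip_width: 0.0853
grasp_force: 0.0
```

Request:
{"fn": "drive_tool", "kwargs": {"increments": [[[39.1,5.1,0],[0,0,0.1],1],[[39.1,5.1,0],[0,0,0],1],[[0,0,0],[0,0,0],1],[[0,0,0],[0,0,0],1],[[0,0,0],[0,0,0],1]]}}

```text
clock: 29.57
eef_pos: [0.6816, 0.1372, 0.2179]
tool_rot: [-0.231, 0.973, 0.0, -0.001]
ft_force: [-0.7, 0.1, 0.1]
grip_width: 0.0855
grasp_force: 0.0
```

```bash
python3 -c "
from h import *
st()
"
```

```text
tau6 -0.003 t 29.5667 pos [681.6 137.2 217.9] wing 26.76 z [-2.3e-03 -5.0e-04 -1.0e+00] q [ 0.199  0.666  0.631  1.538 -0.    -0.268] F [-0.71  0.13  0.08] M [ 0.004 -0.007 -0.036] 0.0855 0.0
```

Request:
{"fn": "drive_tool", "kwargs": {"increments": [[[0.5,0.4,-14],[0,0,0],1],[[0,0,-14],[0,0,0],1],[[0,0,-14],[0,0,0],1],[[0,0,0],[0,0,0],1],[[0,0,0],[0,0,0],0.6],[[0,0,0],[0,0,0],0.6],[[0,0,0],[0,0,0],0.6]]}}

```text
clock: 30.15
eef_pos: [0.6826, 0.1374, 0.1807]
tool_rot: [-0.231, 0.973, -0.001, 0.002]
ft_force: [-2.1, -1.6, 5.9]
grip_width: 0.0603
grasp_force: 68.0
```

Request:
{"fn": "drive_tool", "kwargs": {"increments": [[[0,0,0],[0,0,-2],0.6],[[0,0,-0.1],[0,0,-2],0.6],[[0,0,0],[0,0,-2],0.6]]}}

```text
clock: 30.4
eef_pos: [0.6826, 0.1373, 0.1806]
tool_rot: [-0.18, 0.984, -0.0, 0.002]
ft_force: [-3.2, -2.5, 6.3]
grip_width: 0.0604
grasp_force: 68.1
```

```bash
python3 -c "
from h import *
st()"
```

```text
tau6 0.014 t 30.4 pos [682.6 137.3 180.6] wing 20.69 z [ 3.3e-03 -4.0e-04 -1.0e+00] q [ 1.990e-01  6.690e-01  5.400e-01  1.439e+00 -1.000e-03 -1.620e-01] F [-3.21 -2.46  6.33] M [-0.468  0.675  0.431] 0.0604 68.0887770652771
```

Request:
{"fn": "drive_tool", "kwargs": {"increments": [[[0,0,-0.1],[0,0,-2],0.6]]}}

```text
clock: 30.48
eef_pos: [0.6827, 0.1373, 0.1806]
tool_rot: [-0.162, 0.987, -0.0, 0.002]
ft_force: [-3.8, -1.8, 7.0]
grip_width: 0.0604
grasp_force: 68.1
```

```bash
python3 -c "
from h import *
st()"
```

```text
tau6 0.041 t 30.4833 pos [682.7 137.3 180.6] wing 18.69 z [ 3.6e-03 -3.0e-04 -1.0e+00] q [ 1.990e-01  6.690e-01  5.400e-01  1.439e+00 -1.000e-03 -1.270e-01] F [-3.82 -1.77  7.02] M [-0.486  0.717  0.417] 0.0604 68.11670422554016
```

A reads about 0.42, so I'll ease it back 3°. Then I'll recheck B and the others by nudging each a little.

Request:
{"fn": "drive_tool", "kwargs": {"increments": [[[0,0,0],[0,0,1.5],0.6],[[0,0,0],[0,0,1.5],0.6],[[0,0,0],[0,0,0],1],[[0,0,0],[0,0,0],1],[[0,0,22],[0,0,0],1],[[0,0,22],[0,0,0],1]]}}

```text
clock: 30.98
eef_pos: [0.6814, 0.1378, 0.2197]
tool_rot: [-0.188, 0.982, 0.0, -0.002]
ft_force: [0.6, -0.5, 1.0]
grip_width: 0.085
grasp_force: 0.0
```

```bash
python3 -c "
from h import *
st()"
```

```text
tau6 0.0 t 30.9833 pos [681.4 137.8 219.7] wing 21.73 z [-3.9e-03 -5.0e-04 -1.0e+00] q [ 0.199  0.667  0.638  1.545  0.    -0.18 ] F [ 0.61 -0.54  1.  ] M [-0.014 -0.08   0.021] 0.085 0.0
```

Request:
{"fn": "drive_tool", "kwargs": {"increments": [[[-26.5,20.3,0],[0,0,-3],1],[[-26.5,20.3,0],[0,0,-3],1],[[-26.5,20.3,0],[0,0,-3],1],[[-26.5,20.3,0],[0,0,-3],1],[[-26.5,20.3,0],[0,0,-3],1],[[0,0,0],[0,0,0],1],[[0,0,0],[0,0,0],1],[[0,0,0],[0,0,0],1]]}}

```text
clock: 31.65
eef_pos: [0.5504, 0.2396, 0.2216]
tool_rot: [-0.059, 0.998, 0.0, 0.001]
ft_force: [0.3, -0.1, -0.3]
grip_width: 0.0852
grasp_force: 0.0
```

```bash
python3 -c "
from h import *
st()"
```

```text
tau6 0.005 t 31.65 pos [550.4 239.6 221.6] wing 6.79 z [ 1.7e-03  3.0e-04 -1.0e+00] q [ 0.411  0.446  0.273  1.397 -0.     0.292] F [ 0.28 -0.06 -0.28] M [-0.    -0.032 -0.024] 0.0852 0.0
```

Request:
{"fn": "drive_tool", "kwargs": {"increments": [[[-0.4,-0.5,-15],[0,0,-0.2],1],[[0,0,-15],[0,0,0],1],[[0,0,-14],[0,0,0],1],[[0,0,0],[0,0,0],1],[[0,0,0],[0,0,0],0.6],[[0,0,0],[0,0,0],0.6],[[0,0,0],[0,0,0],0.6]]}}

```text
clock: 32.23
eef_pos: [0.5506, 0.239, 0.1784]
tool_rot: [-0.057, 0.998, 0.001, 0.001]
ft_force: [-0.1, 1.0, 1.9]
grip_width: 0.0606
grasp_force: 68.2
```

Request:
{"fn": "drive_tool", "kwargs": {"increments": [[[0,0,0],[0,0,-1.5],0.6],[[0,0,0],[0,0,-1.5],0.6]]}}

```text
clock: 32.4
eef_pos: [0.5506, 0.239, 0.1784]
tool_rot: [-0.031, 1.0, 0.0, 0.001]
ft_force: [0.8, -0.1, 0.3]
grip_width: 0.0604
grasp_force: 68.1
```

```bash
python3 -c "
from h import *
st()"
```

```text
tau6 0.061 t 32.4 pos [550.6 239.  178.4] wing 3.52 z [ 2.7e-03  8.0e-04 -1.0e+00] q [ 0.41   0.463  0.187  1.292 -0.     0.348] F [ 0.76 -0.15  0.3 ] M [-0.03  -0.104  0.391] 0.0604 68.11092495918274
```

Request:
{"fn": "drive_tool", "kwargs": {"increments": [[[0,0,0],[0,0,1],0.6],[[0,0,0],[0,0,0],1],[[0,0,0],[0,0,0],1],[[0,0,22],[0,0,0],1],[[0,0,22],[0,0,0],1]]}}

```text
clock: 32.82
eef_pos: [0.5484, 0.2382, 0.2201]
tool_rot: [-0.04, 0.999, -0.001, -0.002]
ft_force: [1.3, -0.2, 0.9]
grip_width: 0.0854
grasp_force: 0.0
```

Request:
{"fn": "drive_tool", "kwargs": {"increments": [[[5.2,-38.9,0],[0,0,0.6],1],[[5.2,-38.9,0],[0,0,0.6],1],[[5.2,-38.9,0],[0,0,0.6],1],[[5.2,-38.9,0],[0,0,0.6],1],[[5.2,-38.9,0],[0,0,0.6],1],[[5.2,-38.9,0],[0,0,0.6],1],[[0,0,0],[0,0,0],1],[[0,0,0],[0,0,0],1]]}}

```text
clock: 33.48
eef_pos: [0.5809, 0.0029, 0.2213]
tool_rot: [-0.069, 0.998, 0.0, 0.0]
ft_force: [-0.2, 0.1, -0.5]
grip_width: 0.0857
grasp_force: 0.0
```

```bash
python3 -c "
from h import *
st()"
```

```text
tau6 -0.056 t 33.4833 pos [580.9   2.9 221.3] wing 7.9 z [ 4.e-04  1.e-04 -1.e+00] q [ 0.005  0.407  0.213  1.376  0.    -0.133] F [-0.18  0.15 -0.52] M [-0.017  0.046  0.007] 0.0857 0.0
```

Request:
{"fn": "drive_tool", "kwargs": {"increments": [[[0.5,0.3,-15],[0,0,0.7],1],[[0,0,-15],[0,0,0],1],[[0,0,-14],[0,0,0],1],[[0,0,0],[0,0,0],1],[[0,0,0],[0,0,0],0.6],[[0,0,0],[0,0,0],0.6],[[0,0,0],[0,0,0],0.6]]}}

```text
clock: 34.07
eef_pos: [0.582, 0.0053, 0.1789]
tool_rot: [-0.077, 0.997, -0.001, 0.001]
ft_force: [-1.0, -2.6, 3.3]
grip_width: 0.0605
grasp_force: 67.8
```

Request:
{"fn": "drive_tool", "kwargs": {"increments": [[[0,0,0],[0,0,-1.5],0.6],[[0,0,0],[0,0,-1.5],0.6]]}}

```text
clock: 34.23
eef_pos: [0.582, 0.0051, 0.1788]
tool_rot: [-0.051, 0.999, -0.001, 0.001]
ft_force: [-1.6, -3.1, 3.1]
grip_width: 0.0604
grasp_force: 67.9
```

```bash
python3 -c "
from h import *
st()"
```

```text
tau6 0.134 t 34.2333 pos [582.    5.1 178.8] wing 5.83 z [ 0.0028 -0.0018 -1.    ] q [ 0.01   0.426  0.132  1.273 -0.002 -0.092] F [-1.58 -3.09  3.14] M [-0.608  0.165  0.417] 0.0604 67.91821002960205
```

```bash
python3 -c "
from h import *
for i in range(6):
  camera('top');o=get_obs();print(o['ft_torque'][2].round(3),o['ft_force'].round(1),o['joint_pos'][5].round(4))"
```

```text
0.25 [-1.7 -2.7  3.8] -0.0911
0.12 [-2.1 -3.2  4.5] -0.0927
0.119 [-1.7 -2.3  5.8] -0.0929
0.161 [-1.8 -3.   6.1] -0.093
0.092 [-1.3 -3.1  6.2] -0.0929
0.128 [-1.1 -3.   5.2] -0.0929
```

Request:
{"fn": "drive_tool", "kwargs": {"increments": [[[0,0,0],[0,0,2],0.6],[[0,0,0],[0,0,2],0.6],[[0,0,0],[0,0,0],0.6],[[0,0,0],[0,0,-0.7],0.6],[[0,0,0],[0,0,-0.7],0.6]]}}

```text
clock: 34.95
eef_pos: [0.582, 0.0052, 0.1789]
tool_rot: [-0.074, 0.997, -0.001, 0.001]
ft_force: [-0.5, -3.3, 6.6]
grip_width: 0.0604
grasp_force: 68.3
```

```bash
python3 -c "
from h import *
st()"
```

```text
tau6 0.269 t 34.95 pos [582.    5.2 178.9] wing 8.48 z [ 0.0029 -0.0011 -1.    ] q [ 1.000e-02  4.260e-01  1.310e-01  1.273e+00 -1.000e-03 -1.380e-01] F [-0.55 -3.28  6.65] M [-0.725  0.309  0.407] 0.0604 68.29112648963928
```

Request:
{"fn": "drive_tool", "kwargs": {"increments": [[[0,0,0],[0,0,-0.7],0.6]]}}

```text
clock: 35.03
eef_pos: [0.582, 0.0052, 0.1788]
tool_rot: [-0.068, 0.998, -0.001, 0.001]
ft_force: [-1.2, -3.1, 5.7]
grip_width: 0.0604
grasp_force: 68.3
```

```bash
python3 -c "
from h import *
st()"
```

```text
tau6 0.277 t 35.0333 pos [582.    5.2 178.8] wing 7.78 z [ 0.003  -0.0011 -1.    ] q [ 1.000e-02  4.260e-01  1.310e-01  1.273e+00 -1.000e-03 -1.260e-01] F [-1.24 -3.08  5.71] M [-0.75   0.306  0.44 ] 0.0604 68.30055356025696
```

Request:
{"fn": "drive_tool", "kwargs": {"increments": [[[0,0,0],[0,0,-0.7],0.6]]}}

```text
clock: 35.12
eef_pos: [0.582, 0.0052, 0.1788]
tool_rot: [-0.062, 0.998, -0.001, 0.001]
ft_force: [-1.3, -3.1, 6.3]
grip_width: 0.0606
grasp_force: 68.3
```

```bash
python3 -c "
from h import *
st()"
```

```text
tau6 0.288 t 35.1167 pos [582.    5.2 178.8] wing 7.08 z [ 0.0028 -0.0013 -1.    ] q [ 1.000e-02  4.260e-01  1.310e-01  1.273e+00 -1.000e-03 -1.140e-01] F [-1.3  -3.11  6.27] M [-0.756  0.286  0.368] 0.0606 68.32215070724487
```

Smooth joint-torque estimates put A at about 0.34, B at 0.34, C at 0.37 and D at 0.40. I'll ease D by 3°, release and retreat.

Request:
{"fn": "drive_tool", "kwargs": {"increments": [[[0,0,0],[0,0,1.5],0.6],[[0,0,0],[0,0,1.5],0.6],[[0,0,0],[0,0,0],0.6],[[0,0,0],[0,0,0],1],[[0,0,0],[0,0,0],1],[[0,0,22],[0,0,0],1],[[0,0,22],[0,0,0],1]]}}

```text
clock: 35.7
eef_pos: [0.58, 0.0063, 0.2197]
tool_rot: [-0.088, 0.996, 0.001, -0.002]
ft_force: [1.1, 0.2, -0.2]
grip_width: 0.0854
grasp_force: 0.0
```

```bash
python3 -c "
from h import *
st()"
```

```text
tau6 -0.0 t 35.7 pos [580.    6.3 219.7] wing 10.09 z [-0.0045  0.0011 -1.    ] q [ 1.000e-02  4.100e-01  2.130e-01  1.379e+00  1.000e-03 -1.660e-01] F [ 1.09  0.19 -0.16] M [ 0.028 -0.096 -0.009] 0.0854 0.0
```

There's time left, so I'll check C and A once more with slow nudges.

Request:
{"fn": "drive_tool", "kwargs": {"increments": [[[-26.7,20.3,0],[0,0,3.2],1],[[-26.7,20.3,0],[0,0,3.2],1],[[-26.7,20.3,0],[0,0,3.2],1],[[-26.7,20.3,0],[0,0,3.2],1],[[-26.7,20.3,0],[0,0,3.2],1],[[0,0,0],[0,0,0],1],[[0,0,0],[0,0,0],1],[[0,0,0],[0,0,0],1]]}}

```text
clock: 36.37
eef_pos: [0.4484, 0.1076, 0.2214]
tool_rot: [-0.226, 0.974, 0.0, 0.001]
ft_force: [1.0, -0.9, 0.8]
grip_width: 0.0852
grasp_force: 0.0
```

```bash
python3 -c "
from h import *
st()"
```

```text
tau6 -0.001 t 36.3667 pos [448.4 107.6 221.4] wing 26.07 z [ 1.4e-03  5.0e-04 -1.0e+00] q [ 0.235  0.167 -0.113  1.288  0.    -0.22 ] F [ 1.   -0.88  0.81] M [ 0.016  0.022 -0.015] 0.0852 0.0
```

Request:
{"fn": "drive_tool", "kwargs": {"increments": [[[-0.3,-0.5,-15],[0,0,0.1],1],[[0,0,-15],[0,0,0],1],[[0,0,-15],[0,0,0],1],[[0,0,0],[0,0,0],1],[[0,0,0],[0,0,0],0.6],[[0,0,0],[0,0,0],0.6],[[0,0,0],[0,0,0],0.6]]}}

```text
clock: 36.95
eef_pos: [0.4482, 0.1071, 0.1774]
tool_rot: [-0.226, 0.974, 0.001, 0.001]
ft_force: [-1.0, 1.9, 2.7]
grip_width: 0.0602
grasp_force: 65.2
```

Request:
{"fn": "drive_tool", "kwargs": {"increments": [[[0,0,0],[0,0,1.5],0.6],[[0,0,0],[0,0,0],0.6],[[0,0,0],[0,0,-0.7],0.6],[[0,0,0],[0,0,-0.7],0.6]]}}

```text
clock: 37.28
eef_pos: [0.4482, 0.1071, 0.1773]
tool_rot: [-0.227, 0.974, 0.0, 0.001]
ft_force: [-1.7, 0.2, 6.5]
grip_width: 0.0604
grasp_force: 65.8
```

```bash
python3 -c "
from h import *
st()"
```

```text
tau6 0.255 t 37.2833 pos [448.2 107.1 177.3] wing 26.22 z [ 0.0023  0.0011 -1.    ] q [ 2.340e-01  1.940e-01 -1.990e-01  1.175e+00  1.000e-03 -2.230e-01] F [-1.73  0.16  6.53] M [0.372 0.465 0.346] 0.0604 65.78532110899687
```

Request:
{"fn": "drive_tool", "kwargs": {"increments": [[[0,0,0],[0,0,-0.7],0.6]]}}

```text
clock: 37.37
eef_pos: [0.4483, 0.1071, 0.1774]
tool_rot: [-0.221, 0.975, 0.0, 0.001]
ft_force: [-2.3, 1.5, 5.3]
grip_width: 0.0603
grasp_force: 65.8
```

```bash
python3 -c "
from h import *
st()"
```

```text
tau6 0.27 t 37.3667 pos [448.3 107.1 177.4] wing 25.52 z [ 0.0025  0.0011 -1.    ] q [ 0.234  0.194 -0.199  1.175  0.    -0.211] F [-2.26  1.53  5.3 ] M [0.333 0.393 0.407] 0.0603 65.79551355913281
```

Request:
{"fn": "drive_tool", "kwargs": {"increments": [[[0,0,0],[0,0,1.5],0.6],[[0,0,0],[0,0,0],0.6],[[0,0,0],[0,0,0],1],[[0,0,0],[0,0,0],1],[[0,0,22],[0,0,0],1],[[0,0,22],[0,0,0],1]]}}

```text
clock: 37.87
eef_pos: [0.4463, 0.1061, 0.2192]
tool_rot: [-0.234, 0.972, -0.0, -0.002]
ft_force: [0.9, 0.4, 0.1]
grip_width: 0.0854
grasp_force: 0.0
```

Request:
{"fn": "drive_tool", "kwargs": {"increments": [[[39.1,5.1,0],[0,0,-0.8],1],[[39.1,5.1,0],[0,0,-0.8],1],[[39.1,5.1,0],[0,0,-0.8],1],[[39.1,5.1,0],[0,0,-0.8],1],[[39.1,5.1,0],[0,0,-0.8],1],[[39.1,5.1,0],[0,0,-0.8],1],[[0,0,0],[0,0,0],1],[[0,0,0],[0,0,0],1]]}}

```text
clock: 38.53
eef_pos: [0.6834, 0.137, 0.2145]
tool_rot: [-0.192, 0.981, -0.0, -0.003]
ft_force: [-0.1, 0.8, -0.9]
grip_width: 0.0854
grasp_force: 0.0
```

```bash
python3 -c "
from h import *
st()"
```

```text
tau6 0.008 t 38.5333 pos [683.4 137.  214.5] wing 22.2 z [-0.0059 -0.0017 -1.    ] q [ 1.98e-01  6.75e-01  6.37e-01  1.54e+00 -1.00e-03 -1.89e-01] F [-0.14  0.78 -0.85] M [-0.036  0.067 -0.007] 0.0854 0.0
```

Request:
{"fn": "drive_tool", "kwargs": {"increments": [[[0,0.4,0],[0,0,-0.4],1],[[0,0,-14],[0,0,0],1],[[0,0,-14],[0,0,0],1],[[0,0,-13],[0,0,0],1],[[0,0,0],[0,0,0],1],[[0,0,0],[0,0,0],0.6],[[0,0,0],[0,0,0],0.6],[[0,0,0],[0,0,0],0.6]]}}

```text
clock: 39.2
eef_pos: [0.6822, 0.1371, 0.1824]
tool_rot: [-0.189, 0.982, -0.001, 0.002]
ft_force: [-2.1, -2.5, 6.7]
grip_width: 0.0604
grasp_force: 67.7
```

Request:
{"fn": "drive_tool", "kwargs": {"increments": [[[0,0,0],[0,0,1.5],0.6],[[0,0,0],[0,0,0],0.6],[[0,0,0],[0,0,-0.7],0.6],[[0,0,0],[0,0,-0.7],0.6]]}}

```text
clock: 39.53
eef_pos: [0.6821, 0.1371, 0.1824]
tool_rot: [-0.19, 0.982, -0.0, 0.002]
ft_force: [-2.6, -2.6, 5.8]
grip_width: 0.06
grasp_force: 67.9
```

```bash
python3 -c "
from h import *
st()"
```

```text
tau6 0.211 t 39.5333 pos [682.1 137.1 182.4] wing 21.94 z [ 3.2e-03 -4.0e-04 -1.0e+00] q [ 1.990e-01  6.670e-01  5.420e-01  1.443e+00 -1.000e-03 -1.840e-01] F [-2.55 -2.58  5.77] M [-0.469  0.63   0.332] 0.06 67.9000461101532
```

Request:
{"fn": "drive_tool", "kwargs": {"increments": [[[0,0,0],[0,0,-0.7],0.6]]}}

```text
clock: 39.62
eef_pos: [0.6822, 0.1371, 0.1823]
tool_rot: [-0.184, 0.983, -0.0, 0.002]
ft_force: [-2.4, -2.8, 6.0]
grip_width: 0.0597
grasp_force: 67.9
```

```bash
python3 -c "
from h import *
st()"
```

```text
tau6 0.22 t 39.6167 pos [682.2 137.1 182.3] wing 21.24 z [ 3.1e-03 -4.0e-04 -1.0e+00] q [ 1.990e-01  6.670e-01  5.420e-01  1.443e+00 -1.000e-03 -1.720e-01] F [-2.39 -2.79  5.98] M [-0.481  0.584  0.322] 0.0597 67.89541840553284
```

A reads about 0.33, which is in range. Releasing and handing in.

Request:
{"fn": "drive_tool", "kwargs": {"increments": [[[0,0,0],[0,0,-0.7],0.6],[[0,0,0],[0,0,0],1],[[0,0,0],[0,0,0],1],[[0,0,25],[0,0,0],1],[[0,0,25],[0,0,0],1],[[0,0,0],[0,0,0],1],[[0,0,0],[0,0,0],1],[[0,0,0],[0,0,0],1]]}}

```text
clock: 40.28
eef_pos: [0.6821, 0.1379, 0.2289]
tool_rot: [-0.178, 0.984, 0.0, 0.0]
ft_force: [-0.6, -0.5, 0.3]
grip_width: 0.0855
grasp_force: 0.0
```

```bash
python3 -c "
from h import *
st();print(job_done())"
```

```text
tau6 -0.001 t 40.2833 pos [682.1 137.9 228.9] wing 20.56 z [ 5.e-04  3.e-04 -1.e+00] q [ 0.199  0.665  0.657  1.562  0.    -0.159] F [-0.64 -0.49  0.33] M [ 0.049  0.035 -0.011] 0.0855 0.0
the job is handed in; nothing more can be done
None
```

I snugged all four wing nuts crosswise to an estimated 0.33–0.36 N m each, released everything and handed the job in at about 40 s; no verdict came back, and I didn't measure the clamp forces or the lid's tilt directly.

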